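# Reset the tripped enamel mill and hold its cup in run

### The job

The little enamel mill has tripped its overload. Press the recessed reset button on its deck right down with the point of the straight-handled stylus, put the stylus back in its hole in the tool block and let go of it, then set the closed grinding cup into the mill's bayonet collar, push it down against its spring, twist it clockwise (seen from above) a quarter turn to the stop against the return spring, and finish while still gripping and holding it there, since the mill runs only as long as it is held over. Leave the rest of the bench as it is.

Things in the scene. Friction and masses are not known exactly. Their poses are not given: they have to be found in the camera images.
- stylus_grip (a point): Middle of the stylus handle, on its axis, 95 mm above the tool's point and 45 mm below the handle's top; z runs up along the stylus. The stylus stands upright, point down, in one hole of the wooden tool block, its ferrule resting on the top of the block (50 mm up), the handle from 5 to 95 mm above that.
- stylus: The stylus: straight plain wooden handle 16 mm in diameter, 90 mm long, and a brass ferrule 15 mm across below it, 5 mm high, on a thin steel shank 5 mm in diameter and 45 mm long with a blunt flat point. 140 mm long, 35 g. Origin at its point, z up along it. Its neighbours in the block are a shorter tool with a mushroom knob and a file with a thin black handle.
- stylus_tip (a point): The blunt point of the stylus, 95 mm below stylus_grip along its axis; axes as stylus_grip.
- tool_block: Dark hardwood block, fixed, 50 (x) x 160 (y) x 50 mm high, origin at the centre of its underside. Three upright holes 12 mm in diameter, 48 mm deep, with 2 mm chamfers, on its y axis at y = -50, 0 and +50 mm; the stylus, the graver and the file stand in them in any order.
- mill: The cordless enamel mill, fixed: white box 130 (x) x 210 (y) mm, flat deck 84 mm above the table, origin at the centre of its underside. The steel bayonet collar's axis is at y = +35 mm, the recessed reset button at y = -70 mm, both at x = 0. On the deck at y = -70 mm also a rocker switch (x = -43) and an amber pilot lamp (x = +45): leave them.
- reset_top (a point): Centre of the flat top of the black reset button, 12 mm in diameter, at the bottom of a round recess 16 mm wide and 5 mm deep with a thin steel bezel in the mill's deck; the point goes down with the button. Axes as the mill's.
- reset_button (a joint): Travel of the reset button: 0 up, 0.004 m fully down, pushed straight down; it springs back (1.4 N to start it, 4.6 N fully down).
- collar (a point): Centre of the mouth of the bayonet collar, level with its top face, 90 mm above the table; axes as the mill's. The two entry gaps lie at +x and -x. Collar: 94 mm outside, bore 60 mm (64 at the top), lip 6 mm thick; each gap reaches out to radius 40 mm and is about 16 mm wide at radius 32 mm. Under the lip the lugs are free to turn clockwise; fixed stops bar the other way.
- drive_plate (a joint): How far the sprung drive in the collar is pressed down, 0 to 0.011 m. Its flat top (28 mm across) is 10 mm below the collar's top at 0 and bears the cup's foot; it pushes up with 3 N at 0, 7 N at 0.006, 10.7 N at 0.011 m. A loose cup rests on it unturned. The lugs clear the lip from 0.005 m on: push to 0.007 to 0.010 m, then turn.
- run_switch (a joint): Turn of the sprung run switch under the lip, 0 to 1.35 rad (its stop), growing clockwise from above. The lugs meet it after about 0.12 rad and carry it, so the cup turns about 1.45 rad from the middle of the gaps to the stop. It pushes back with 0.07 N m at 0 and 0.21 N m at the stop: a cup let go turns back.
- cup_center (a point): Centre of the closed grinding cup, on its axis, 46 mm above its underside; z up. Its two lugs lie on its x axis, at +x and -x (half a turn gives the same cup). Lugs: 10 mm wide, 6 mm thick, 3 to 9 mm above the underside, reaching out to 36 mm from the axis. Grip the steel body, 54 mm in diameter, 18 to 80 mm above the underside.
- cup: The grinding cup: plain steel cylinder 54 mm in diameter on a black foot 18 mm high, 92 mm high in all, about 0.2 kg, standing upright on the bench. A black rib 42 x 7 mm, 3 mm high, across its top lies in line with the lugs. Origin at the centre of its underside, axes as cup_center.
- graver: bystander: short graver with a mushroom-shaped light wooden knob 30 mm wide, standing in the tool block, its top 57 mm above the block; origin at its point.
- file: bystander: needle file with a thin black handle 10 mm in diameter, standing in the tool block, its top 67 mm above the block; origin at its point.
- jar: bystander: plain steel storage jar 67 mm in diameter and 68 mm high with a dark lid, without lugs or rib; origin at the centre of its underside.
- bottle0: bystander: small amber bottle with a black cap, 32 mm in diameter, 79 mm high; origin at the centre of its underside.
- bottle1: bystander: small white bottle with a black cap, 32 mm in diameter, 79 mm high; origin at the centre of its underside.
- bangle: bystander: brass bangle lying flat, 66 mm across, 7 mm high; origin at the centre of its underside.
- bench_block: bystander: square steel bench block 60 x 60 x 20 mm; origin at the centre of its underside.
- bench_knife: bystander: small knife with a black handle, 160 mm long, lying flat; origin at the front end of its handle.
Not all that is in view belongs to the job. Leave any orange or red look-alike of the cup alone.

How it is judged:
By the outcome, as a careful person would: the job done as asked, in the order asked, and still so for the second after the job is handed in, while the arm keeps its last pose, push and grip.
It also fails if it takes over 61 s, if anything falls off the work surface, if the arm or the gripper's body presses on something with over 40 N, if the wrist force passes 120 N, or if a joint passes its speed limit or range.

### The arm

A 6-joint arm with a two-finger parallel gripper is mounted at the origin on the work surface. World frame = base frame: x ahead of the robot, y to its left, z up, the work surface at z = 0. Lengths are in mm, angles in rad, forces in N, time in s.
With the tool pointing down it reaches from about 275 to 750 mm from the base axis. Payload 10.2 kg.
Tool frame: the origin (TCP) lies at the very end of the fingers, on their centre line; the grasp point (between the pads) lies 19 mm behind it; z points along the fingers, y is the direction in which the jaws open and shut (so a half turn about z gives the same grasp; the last joint's range is limited). The gripper opens to 85 mm and grips with 20 to 120 N. Pads are 22 mm wide; open, the fingers measure 114 mm over their backs; the gripper's body (76 mm by 85 mm) begins 54 mm behind the grasp point. The pads swing forward as they close: fully open they stand 13 mm farther back than shut.
Start: joints at [1.029, 0.313, 1.498, -0, 1.331, -0.223], TCP at [164.562, 498.548, 231.294] pointing down, gripper open.
Joint ranges: [-2.94, 2.94], [-0.97, 2.17], [0.19, 2.56], [-1.23, 4.37], [0.02, 3.11], [-2.88, 2.88]. Speed limits (rad/s): [2.39, 2.39, 3.01, 3.14, 3.14, 3.14].

### API

Orientations are given as [roll, pitch, yaw] about the fixed x, y, z axes, in that order (R = Rz(yaw) Ry(pitch) Rx(roll)).
In Python, from station import sense, grab_frame, get_calibration, robot gives the robot as it stands. The module is installed in compiled form; this text tells all that it offers.
- The arm moves only by the tool send_rows, never from a script. Its argument "moves" is a list that holds one entry, the list of rows, each a list of 7 numbers: the finger opening in cm, from 0 to 8.54, then the shift along the tool's x, y, z in cm, then the turn, a rotation vector about the tool's x, y, z in rad. A call has exactly 5 rows; each row is the pose to reach, as a shift and turn from the pose commanded when the call began, along the tool's axes at that moment; what a row does not reach only later rows make up. A row lasts 1/8 s, in which the tool goes at most 62.5 mm and 10.7 degrees, less where a joint would pass 70% of its speed; a pose out of reach is approached as far as the arm can. A call with a gripper value outside its range is refused whole. The fingers move at their own pace and stop on an object; "grip_force" is the grip in N (left out, the last holds). Time passes only in rows, so rows that repeat a pose let the fingers close, or fill a call up. It gives the time, the measured TCP pose, the force and the opening at its end, in the units of the state.
- sense(): the state, without advancing time (a new reading comes with each control period).
- grab_frame(name): name is "scene" or "top" or "wrist"; returns the picture (420x560x3 uint8, red, green, blue); there is no depth.
- get_calibration(name): a dict with "fov_y" (degrees; the focal length in pixels is half the picture's height over the tangent of half this angle, whatever the lens; pixels are square), "cx", "cy" (the principal point, pixels), "R" (3x3) and "t" (3): a world point X has camera coordinates R X + t. Camera axes: x right, y down, z forward; pixel columns grow to the right and rows downward; lengths in mm; the calibration is good to about 2 mm. A picture is of the moment at which its call begins: read the wrist's pose just before it. get_calibration takes no time and is no camera call; for the wrist camera it gives the pose at the moment of the call.
- robot.finish_job(): hands the job in, once; it reports no verdict.
The state is a dict: "t": time; "joint_positions": joint angles; "joint_vel": joint speeds; "joint_torque": joint torques, N m; "tcp_pos": TCP position; "orientation": TCP orientation; "ft_force": force on the tool from outside, world axes, zero at the start; "wrist_torque": the same for the moment, N m; "opening": opening from 0.0 (shut) to 1.0 (fully open).
Only numpy, scipy, OpenCV 4.12 (cv2) and the standard library are available. Lean on these libraries where they do the work, as an engineer would, in place of code of your own. Each camera call takes 0.05 s, during which the arm holds its last target.

## Working session

There is one attempt and no reset: what is moved stays moved. The work goes in short steps, Python scripts to look and compute and a tool call to move; the robot and the scene stay as the last step left them, time stands still between calls to the robot, and variables do not carry over. Pictures are saved under pics/ and viewed, and the job is handed in when it is done.

Besides the shell and the picture viewer there is one more tool, called after "Request:" as a command line: name --argument value ..., lists and objects as JSON in quotes. send_rows: Moves the arm, as the interface text tells. Its arguments: {"type":"object","properties":{"moves":{"type":"array"},"grip_force":{"type":"number"}},"required":["moves"]}

```bash
mkdir -p pics; ls
python3 - <<'E'
from station import sense, grab_frame, get_calibration, robot
import cv2,numpy as np
print(sense())
for n in ("scene","top","wrist"):
    c=get_calibration(n);print(n,c)
    f=grab_frame(n);cv2.imwrite(f"pics/{n}0.png",f[:,:,::-1])
E
```

```text
pics
{'t': 0.0, 'joint_positions': array([ 1.02859180e+00,  3.13439794e-01,  1.49846277e+00,  2.57642721e-05,
        1.33094063e+00, -2.23390389e-01]), 'joint_vel': array([-0.00062748,  0.00059209,  0.00236569,  0.00067944,  0.00240031,
       -0.00032503]), 'joint_torque': array([-4.07508924e-04, -4.12257206e+01, -2.59745872e+01, -2.05306233e-04,
        4.11805260e-03, -7.01256056e-06]), 'tcp_pos': array([164.42417958, 498.32361238, 230.73061365]), 'orientation': array([-3.14037873e+00, -3.01438603e-04,  2.82277220e+00]), 'ft_force': array([ 0.47298252,  0.02123508, -0.41141729]), 'wrist_torque': array([-0.05054084,  0.00558418, -0.00048316]), 'opening': 0.9994659070120888}
scene {'fov_y': 47.53241206769729, 'cx': 281.58898475319495, 'cy': 206.66427900220935, 'R': array([[ 0.7748891 ,  0.63188282,  0.01646165],
       [ 0.48710919, -0.58034859, -0.65262559],
       [-0.40282941,  0.51373107, -0.75750172]]), 't': array([-441.77662742, -160.0293523 , 1396.91890921])}
top {'fov_y': 56.92072634182012, 'cx': 274.72574775819874, 'cy': 216.06355989826838, 'R': array([[-0.01027348, -0.99990136, -0.00957699],
       [-0.99059369,  0.01148383, -0.13635345],
       [ 0.13644998,  0.00808608, -0.99061396]]), 't': array([ 64.97440836, 542.18153253, 940.57521024])}
wrist {'fov_y': 59.63348512378538, 'cx': 280.430196508408, 'cy': 206.8340089447752, 'R': array([[ 3.13197986e-01,  9.49687612e-01, -6.79412285e-04],
       [ 9.13037521e-01, -3.00914152e-01,  2.75341894e-01],
       [ 2.61284340e-01, -8.68568554e-02, -9.61346129e-01]]), 't': array([-524.24908707,  -35.98699638,  378.45048043])}
```

View pics/scene0.png

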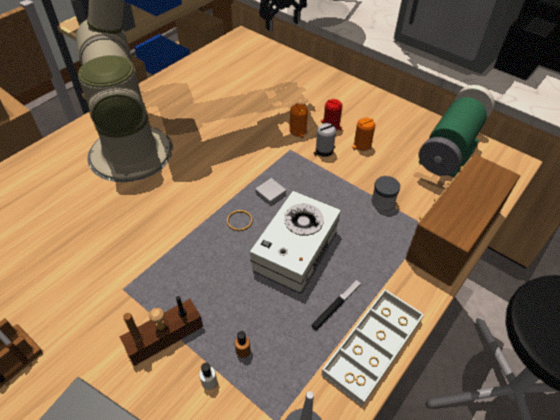

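View pics/top0.png

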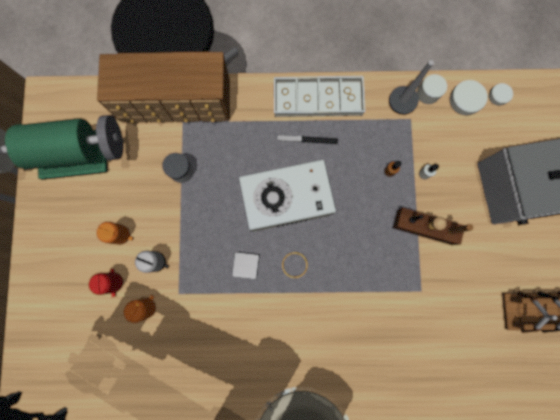

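View pics/wrist0.png

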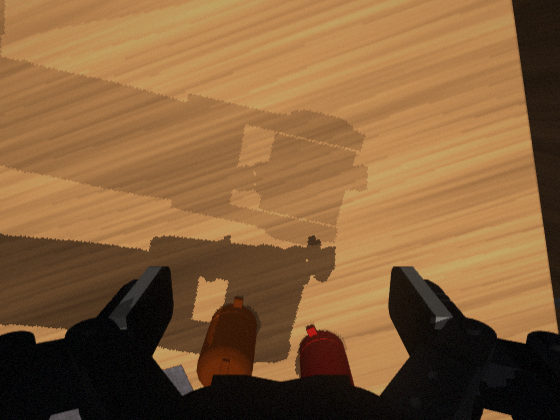

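```bash
cat > h.py <<'E'
from station import sense, grab_frame, get_calibration, robot
import cv2,numpy as np
from scipy.spatial.transform import Rotation as Ro
def K(c):
    f=210/np.tan(np.radians(c['fov_y'])/2); return f
def proj(c,X):
    p=c['R']@np.asarray(X,float)+c['t']; f=K(c); return np.array([c['cx']+f*p[0]/p[2],c['cy']+f*p[1]/p[2]])
def ray(c,u,v):
    d=c['R'].T@np.array([(u-c['cx'])/K(c),(v-c['cy'])/K(c),1]); o=-c['R'].T@c['t']; return o,d/np.linalg.norm(d)
def plane(c,u,v,z):
    o,d=ray(c,u,v); return o+d*(z-o[2])/d[2]
def tri(*obs):
    A=np.zeros((3,3));b=np.zeros(3)
    for c,u,v in obs:
        o,d=ray(c,u,v);P=np.eye(3)-np.outer(d,d);A+=P;b+=P@o
    X=np.linalg.solve(A,b); return X,[np.round(proj(c,X)-[u,v],1) for c,u,v in obs]
def crop(im,x0,y0,x1,y1,s,name):
    cv2.imwrite(f'pics/{name}.png',cv2.resize(im[y0:y1,x0:x1],None,fx=s,fy=s,interpolation=cv2.INTER_CUBIC))
E
python3 - <<'E'
from h import *
t=cv2.imread('pics/top0.png');s=cv2.imread('pics/scene0.png')
a=[cv2.resize(t[150:270,230:350],(360,360),interpolation=2),cv2.resize(t[200:290,90:180],(360,360),interpolation=2)]
b=[cv2.resize(t[180:270,390:480],(360,360),interpolation=2)]
cv2.imwrite('pics/c1.png',np.hstack([a[0],a[1]]))
c=cv2.resize(s[280:370,110:210],(400,360),interpolation=2)
cv2.imwrite('pics/c2.png',np.hstack([b[0],c]))
d=cv2.resize(s[180:300,240:350],(330,360),interpolation=2);e=cv2.resize(s[90:180,280:380],(400,360),interpolation=2)
cv2.imwrite('pics/c3.png',np.hstack([d,e]))
E
```

```text
(no output)
```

View pics/c1.png

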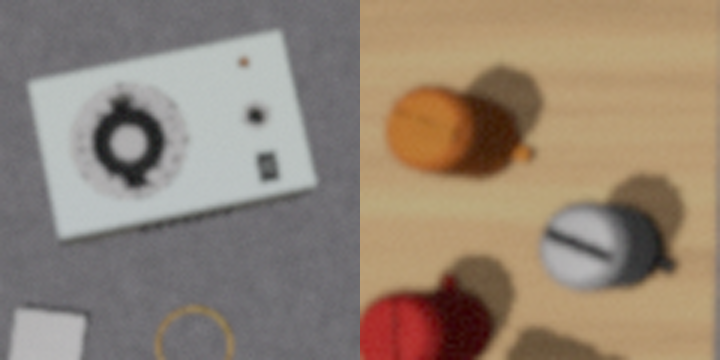

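View pics/c2.png

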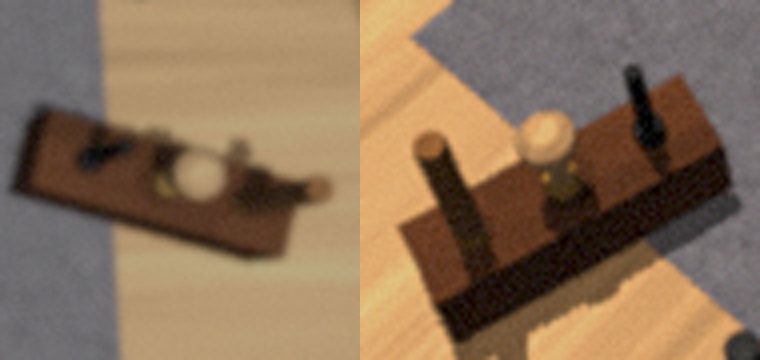

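View pics/c3.png

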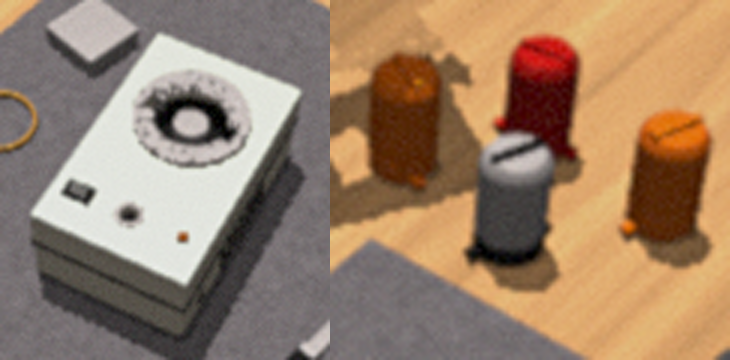

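Run:
```python
from h import *
T=get_calibration('top');S=get_calibration('scene')
print('stylus top tri',tri((T,469.3,226.8),(S,127.6,316.5)))
print('on plane145', plane(T,469.3,226.8,145),plane(S,127.6,316.5,145))
t=cv2.imread('pics/top0.png');s=cv2.imread('pics/scene0.png')
# mill deck mask top
def deck(im,x0,y0,x1,y1,c,th):
    g=im[y0:y1,x0:x1].min(2); m=(g>th).astype(np.uint8)
    m=cv2.morphologyEx(m,cv2.MORPH_CLOSE,np.ones((9,9)))
    cn=max(cv2.findContours(m,0,1)[0],key=cv2.contourArea)
    r=cv2.minAreaRect(cn); ap=cv2.approxPolyDP(cv2.convexHull(cn),5,True)[:,0]+[x0,y0]
    P=np.array([plane(c,u+0,v,84)[:2] for u,v in ap]); 
    print(ap.tolist());print(P.round(1).tolist(),'sides',[np.linalg.norm(P[i]-P[i-1]).round(1) for i in range(len(P))],'cen',P.mean(0))
    return P
deck(t,225,150,350,240,T,150); deck(s,240,180,350,300,S,170)
# reset & collar by hand
for c,u,v,z,n in((T,256.5/3+230,114.5/3+150,82,'reset'),(S,129.5/3+240,214.5/3+180,82,'reset'),(T,128.5/3+230,142/3+150,80,'drive'),(S,193/3+240,124/3+180,80,'drive'),(T,243/3+230,62/3+150,84,'lamp'),(T,267/3+230,166/3+150,85,'rocker')):
    print(n,plane(c,u,v,z).round(1))
# cup rib
for c,im,(x0,y0),sc,a,b,n in((T,t,(90,200),4,(548-360,231),(613-360,258),'T'),(S,s,(280,90),4,(493-330,160),(542-330,140),'S')):
    pa=plane(c,a[0]/sc+x0,a[1]/sc+y0,92);pb=plane(c,b[0]/sc+x0,b[1]/sc+y0,92)
    print('rib',n,pa.round(1),pb.round(1),np.linalg.norm(pa-pb),((pa+pb)/2).round(1),np.degrees(np.arctan2(*(pa-pb)[1::-1])))
# block top
for c,pts,(x0,y0),sc,n in((T,[(45,105),(300,185),(280,258),(30,190)],(390,180),4,'T'),(S,[(400-360,225),(680-360,73),(733-360,147),(440-360,303)],(110,280),4,'S')):
    P=np.array([plane(c,u/sc+x0,v/sc+y0,50)[:2] for u,v in pts]);print(n,P.round(1).tolist(),P.mean(0),[np.linalg.norm(P[i]-P[i-1]).round(1) for i in range(4)])
```

```text
stylus top tri (array([ 499.20356989, -374.27155432,  144.78492583]), [array([-0.2, -0.1]), array([-0.2, -0. ])])
on plane145 [ 498.91403798 -374.50236624  145.        ] [ 499.67515408 -374.05190684  145.        ]
[[323, 161], [334, 211], [249, 227], [240, 177]]
[[671.1, -60.9], [547.1, -84.0], [510.7, 120.6], [633.6, 142.4]] sides [np.float64(206.7), np.float64(126.2), np.float64(207.7), np.float64(124.8)] cen [590.6384996   29.51717484]
[[263, 180], [277, 180], [339, 210], [301, 274], [251, 251]]
[[423.6, 102.5], [450.9, 125.4], [629.8, 144.5], [670.5, -58.8], [547.0, -82.6]] sides [np.float64(222.4), np.float64(35.7), np.float64(179.8), np.float64(207.3), np.float64(125.7)] cen [544.37960285  46.21489891]
reset [604.  -41.1  82. ]
reset [602.5 -36.2  82. ]
drive [583.   62.8  80. ]
drive [585.   65.2  80. ]
lamp [647.2 -31.   84. ]
rocker [561.1 -48.2  85. ]
rib T [440. 384.  92.] [423.8 345.1  92. ] 42.138685791300446 [431.9 364.6  92. ] 67.41453213226012
rib S [425.9 347.9  92. ] [439.6 387.9  92. ] 42.307379130863715 [432.7 367.9  92. ] -108.86978120670283
T [[562.2, -256.7], [510.3, -411.0], [465.4, -395.3], [509.0, -244.5]] [ 511.71433602 -326.87161332] [np.float64(54.5), np.float64(162.8), np.float64(47.6), np.float64(157.0)]
S [[466.6, -393.9], [512.0, -242.5], [565.3, -255.4], [514.8, -407.5]] [ 514.66586907 -324.80734444] [np.float64(50.0), np.float64(158.0), np.float64(54.8), np.float64(160.3)]
```

```bash
cat >> h.py <<'E'
def dist(pos,yaw,tx,tyaw):
    """shift in tool axes (cm) and turn about tool z (rad), pointing-down tool"""
    d=(np.asarray(tx,float)-np.asarray(pos,float))/10
    w=(tyaw-yaw+np.pi)%(2*np.pi)-np.pi
    return np.round([d[0]*np.cos(yaw)+d[1]*np.sin(yaw), d[0]*np.sin(yaw)-d[1]*np.cos(yaw), -d[2], -w],3)
E
python3 - <<'E'
from h import *
p=np.array([164.56,498.55,231.3]);y=2.8228
q=np.array([499.3,-374.3,200]);yq=np.radians(72.8)
for k in range(4):
    a=p+(q-p)*k/4;b=p+(q-p)*(k+1)/4;ya=y+(yq-y)*k/4;yb=y+(yq-y)*(k+1)/4
    print(dist(a,ya,b,yb))
E
```

```text
[-14.786 -18.099   0.782   0.388]
[-20.535 -11.158   0.783   0.388]
[-23.23   -2.559   0.783   0.388]
[-22.471   6.422   0.782   0.388]
```

Request:
send_rows --moves '[[[8.5, -2.96, -3.62, 0.16, 0, 0, 0.078], [8.5, -5.92, -7.24, 0.31, 0, 0, 0.155], [8.5, -8.87, -10.86, 0.47, 0, 0, 0.233], [8.5, -11.83, -14.48, 0.63, 0, 0, 0.31], [8.5, -14.79, -18.1, 0.78, 0, 0, 0.388]]]' --grip_force 60

```text
t: 0.78
tcp_pos: [248.4, 278.9, 223.4]
orientation: [3.142, 0.0, 2.433]
ft_force: [-0.0, -0.3, 0.3]
opening: 1.0
```

Request:
send_rows --moves '[[[8.5, -4.11, -2.23, 0.16, 0, 0, 0.078], [8.5, -8.21, -4.46, 0.31, 0, 0, 0.155], [8.5, -12.32, -6.7, 0.47, 0, 0, 0.233], [8.5, -16.43, -8.93, 0.63, 0, 0, 0.31], [8.5, -20.54, -11.16, 0.78, 0, 0, 0.388]]]'

```text
t: 1.4
tcp_pos: [332.2, 60.6, 215.7]
orientation: [3.141, 0.0, 2.044]
ft_force: [0.7, 1.0, -0.7]
opening: 0.995
```

Request:
send_rows --moves '[[[8.5, -4.65, -0.51, 0.16, 0, 0, 0.078], [8.5, -9.29, -1.02, 0.31, 0, 0, 0.155], [8.5, -13.94, -1.54, 0.47, 0, 0, 0.233], [8.5, -18.58, -2.05, 0.63, 0, 0, 0.31], [8.5, -23.23, -2.56, 0.78, 0, 0, 0.388]]]'

```text
t: 2.02
tcp_pos: [416.0, -157.7, 207.7]
orientation: [-3.142, -0.0, 1.656]
ft_force: [0.1, 1.3, -0.0]
opening: 0.993
```

Request:
send_rows --moves '[[[8.5, -4.7, 1.35, 0.16, 0, 0, 0.078], [8.5, -9.4, 2.7, 0.31, 0, 0, 0.155], [8.5, -14.1, 4.05, 0.47, 0, 0, 0.233], [8.5, -18.7, 5.4, 0.63, 0, 0, 0.31], [8.5, -22.47, 6.42, 0.78, 0, 0, 0.388]]]'

```text
t: 2.65
tcp_pos: [499.7, -375.9, 199.5]
orientation: [-3.141, -0.0, 1.268]
ft_force: [-0.1, 0.2, 0.7]
opening: 0.99
```

Run:
```python
from h import *
s=sense();print(s['tcp_pos'],s['orientation'],s['joint_positions'])
W=get_calibration('wrist');f=grab_frame('wrist')[:,:,::-1].copy()
print(proj(W,[499.3,-374.3,145]))
print(proj(W,s['tcp_pos']+np.array([0,0,0])),proj(W,[499.3,-374.3,50]))
cv2.imwrite('pics/w1.png',f)
```

```text
[ 499.67351524 -375.91351277  199.47661524] [-3.14102142e+00 -3.53414517e-04  1.26774819e+00] [-8.32073968e-01  5.59884684e-01  1.21410034e+00  1.71546424e-05
  1.36827914e+00 -5.29029388e-01]
[278.65815945 226.58847138]
[279.93285256 271.53948365] [279.29034861 188.59819141]
```

View pics/w1.png

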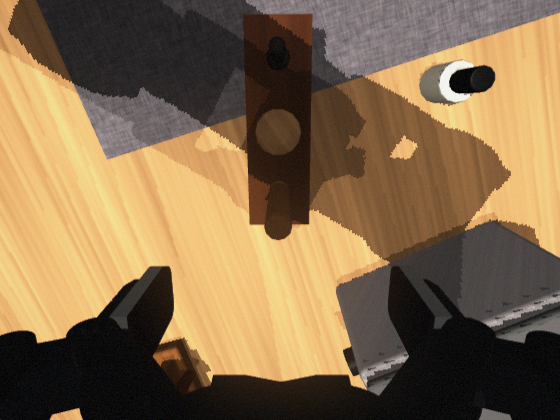

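Run:
```python
from h import *
T=get_calibration('top')
for z in(60,81,145):
  for r in(0,35,57):
    X=[499.3+r*.955,-374.3-r*.296,z];print(z,r,proj(T,X).round(0))
t=cv2.imread('pics/top0.png');crop(t,400,120,560,260,4,'c4')
```

```text
60 0 [452. 230.]
60 35 [455. 217.]
60 57 [457. 208.]
81 0 [456. 230.]
81 35 [459. 216.]
81 57 [461. 207.]
145 0 [469. 227.]
145 35 [473. 212.]
145 57 [475. 202.]
```

View pics/c4.png

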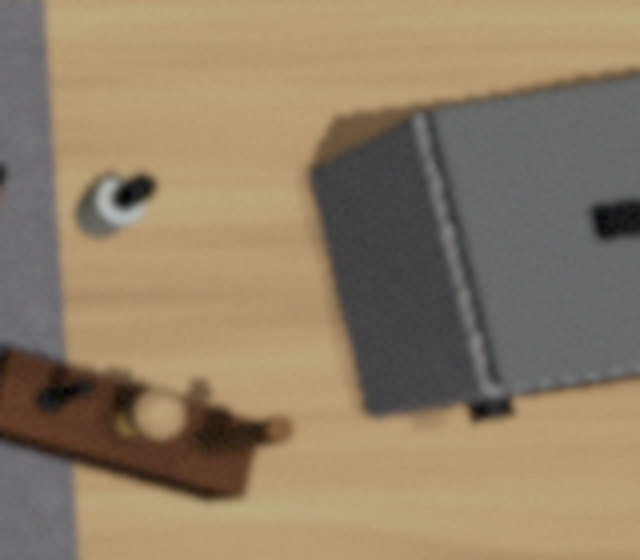

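Request:
send_rows --moves '[[[4.0, 0, 0, 2.4, 0, 0, 0], [4.0, 0, 0, 4.8, 0, 0, 0], [4.0, 0, 0, 7.2, 0, 0, 0], [4.0, 0, 0, 9.6, 0, 0, 0], [4.0, 0, 0, 11.9, 0, 0, 0]]]'

```text
t: 3.32
tcp_pos: [499.2, -374.1, 80.0]
orientation: [-3.141, -0.0, 1.271]
ft_force: [0.1, -0.5, 0.2]
opening: 0.467
```

Request:
send_rows --moves '[[[4.0, 0, 0, 0, 0, 0, 0], [1.0, 0, 0, 0, 0, 0, 0], [1.0, 0, 0, 0, 0, 0, 0], [1.0, 0, 0, 0, 0, 0, 0], [1.0, 0, 0, 0, 0, 0, 0]]]' --grip_force 60

```text
t: 3.95
tcp_pos: [499.8, -374.7, 82.2]
orientation: [3.14, 0.001, 1.271]
ft_force: [-0.5, 0.4, 5.8]
opening: 0.168
```

Request:
send_rows --moves '[[[1.0, 0, 0, -2.0, 0, 0, 0], [1.0, 0, 0, -4.0, 0, 0, 0], [1.0, 0, 0, -6.0, 0, 0, 0], [1.0, 0, 0, -8.0, 0, 0, 0], [1.0, 0, 0, -10.5, 0, 0, 0]]]'

```text
t: 4.58
tcp_pos: [499.1, -374.1, 186.4]
orientation: [-3.141, -0.001, 1.271]
ft_force: [0.1, 0.1, -0.5]
opening: 0.169
```

Run:
```python
from h import *
print(dist([499.3,-374.3,186],1.2706,[603,-39.4,186],1.2706))
W=get_calibration('wrist');s=sense();f=grab_frame('wrist')[:,:,::-1].copy()
print(s['tcp_pos'],s['orientation'],s['opening'],s['ft_force']);x=s['tcp_pos']
print(proj(W,x),proj(W,x-[0,0,76]))
a=grab_frame('scene')[:,:,::-1];S=get_calibration('scene');p=proj(S,x-[0,0,40]);print(p,proj(S,x-[0,0,76]))
u,v=p.astype(int);c=cv2.resize(a[max(v-70,0):v+70,max(0,u-70):u+70],(420,420),interpolation=2)
f=cv2.resize(f,(373,280));g=np.zeros((420,373,3),np.uint8);g[:280]=f
cv2.imwrite('pics/w2.png',np.hstack([c,g]));print(u-70,v-70)
```

```text
[ 3.5059e+01  3.0000e-03 -0.0000e+00 -0.0000e+00]
[ 499.1362893  -374.09093963  186.37528997] [-3.14054666e+00 -5.96075666e-04  1.27074475e+00] 0.16886482355669916 [ 0.11522706  0.14902561 -0.53641978]
[279.85316862 271.5520734 ] [280.18202502 217.54784593]
[127.23016757 315.99638009] [131.49810101 324.93376464]
57 245
```

View pics/w2.png

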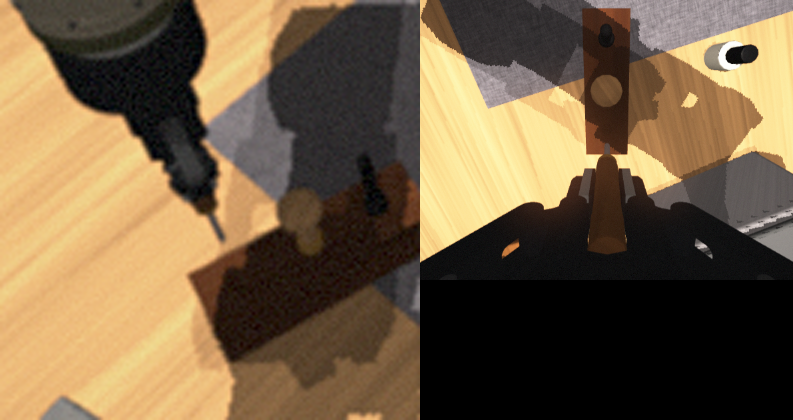

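Request:
send_rows --moves '[[[1.0, 4.5, 0, 0, 0, 0, 0], [1.0, 9.5, 0, 0, 0, 0, 0], [1.0, 14.5, 0, 0, 0, 0, 0], [1.0, 19.5, 0, 0, 0, 0, 0], [1.0, 24.5, 0, 0, 0, 0, 0]]]'

```text
t: 5.3
tcp_pos: [571.7, -138.6, 184.9]
orientation: [-3.14, -0.0, 1.271]
ft_force: [1.2, -0.0, 0.1]
opening: 0.168
```

Request:
send_rows --moves '[[[1.0, 4.0, 0, 0, 0, 0, 0], [1.0, 7.5, 0, 0, 0, 0, 0], [1.0, 10.0, 0, 0.5, 0, 0, 0], [1.0, 10.56, 0, 1.3, 0, 0, 0], [1.0, 10.56, 0, 1.6, 0, 0, 0]]]'

```text
t: 5.92
tcp_pos: [602.5, -39.7, 168.7]
orientation: [-3.14, 0.0, 1.271]
ft_force: [0.7, -0.5, -0.4]
opening: 0.173
```

Run:
```python
from h import *
W=get_calibration('wrist');s=sense();f=grab_frame('wrist')[:,:,::-1].copy()
print(s['tcp_pos'],s['orientation'],s['opening'],s['ft_force']);x=s['tcp_pos']
print('tip',proj(W,x-[0,0,76]),'reset',proj(W,[603,-39.4,80]))
crop(f,210,120,350,260,4,'w3');cv2.imwrite('pics/w3f.png',f)
a=grab_frame('scene')[:,:,::-1];S=get_calibration('scene');p=proj(S,x-[0,0,76]);print(p,proj(S,[603,-39.4,80]))
u,v=p.astype(int);crop(a,u-50,v-50,u+50,v+50,4,'s3');print(u-50,v-50)
```

```text
[602.47522037 -39.73656543 168.70986401] [-3.13965833e+00  3.24701208e-04  1.27079192e+00] 0.17315269401026456 [ 0.6686218  -0.53431025 -0.41021957]
tip [280.34110551 217.44408878] reset [280.99712277 210.8978666 ]
[282.25804627 249.70846999] [282.43430372 253.03667784]
232 199
```

View pics/w3.png

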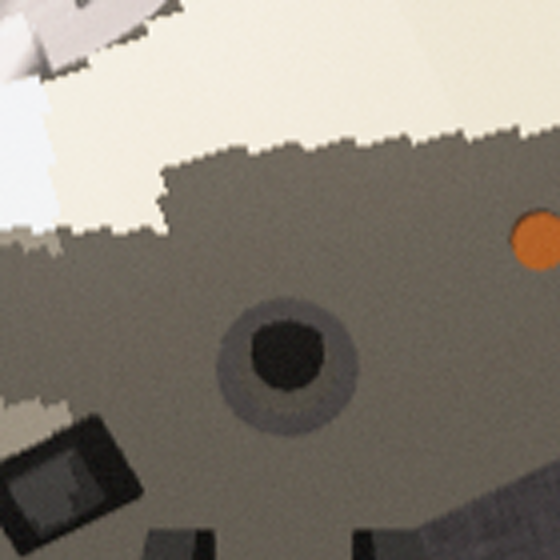

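View pics/s3.png

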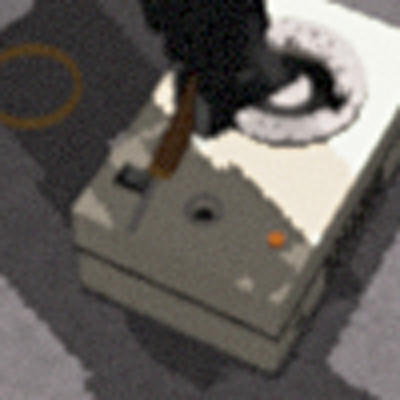

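View pics/w3f.png

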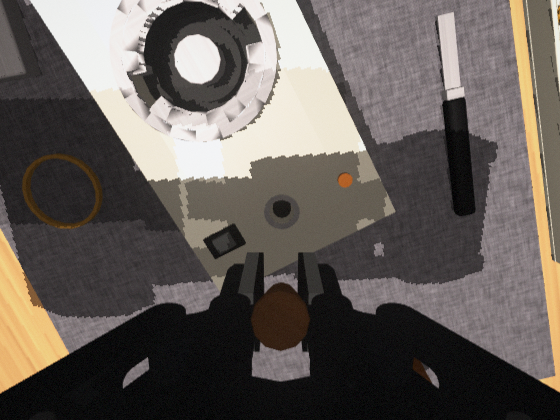

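Run:
```python
from h import *
s=sense();x=s['tcp_pos'];print(s['t'],x,s['ft_force'],s['wrist_torque'])
a=grab_frame('scene')[:,:,::-1];b=grab_frame('top')[:,:,::-1];S=get_calibration('scene');T=get_calibration('top');W=get_calibration('wrist')
u,v=270,250;c1=cv2.resize(a[v-50:v+50,u-50:u+50],(400,400),interpolation=2)
p=proj(T,x);print('top',p);u,v=p.astype(int);c2=cv2.resize(b[v-50:v+50,u-50:u+50],(400,400),interpolation=2);print(u-50,v-50)
cv2.imwrite('pics/s4.png',np.hstack([c1,c2]))
g=x+[0,0,19];ax=np.array([np.cos(1.271),np.sin(1.271),0])
for d in range(0,70,5):
    t=np.radians(d);e=np.sin(t)*ax+np.cos(t)*np.array([0,0,1])
    print(d,'tip',(g-95*e).round(0),proj(S,g-95*e).round(1),proj(T,g-95*e).round(1),'ferr',proj(S,g-50*e).round(1),'wtop',proj(W,g+45*e).round(0))
```

```text
6.025 [602.59185525 -40.35738227 169.36698987] [-0.46466605 -0.47500171 -0.76192168] [-0.03694209  0.00614038 -0.03939135]
top [318.92675346 180.57251524]
268 130
0 tip [603. -40.  93.] [282.1 249.7] [315.7 187.8] ferr [282.5 237.5] wtop [278. 380.]
5 tip [600. -48.  94.] [279.  251.3] [319.  188.7] ferr [280.8 238.4] wtop [278. 367.]
10 tip [598. -56.  95.] [275.9 252.7] [322.3 189.6] ferr [279.1 239.1] wtop [278. 353.]
15 tip [595. -64.  97.] [272.9 253.8] [325.7 190.3] ferr [277.5 239.7] wtop [278. 338.]
20 tip [593. -71.  99.] [269.8 254.8] [329.  191.1] ferr [275.9 240.2] wtop [278. 322.]
25 tip [591. -79. 102.] [266.9 255.5] [332.3 191.7] ferr [274.3 240.5] wtop [278. 307.]
30 tip [589. -86. 106.] [264. 256.] [335.5 192.2] ferr [272.8 240.8] wtop [278. 291.]
35 tip [586. -92. 111.] [261.3 256.3] [338.7 192.7] ferr [271.3 240.9] wtop [278. 276.]
40 tip [585. -99. 116.] [258.6 256.3] [341.7 193. ] ferr [269.9 240.8] wtop [278. 261.]
45 tip [ 583. -105.  121.] [256.1 256.1] [344.7 193.3] ferr [268.6 240.7] wtop [278. 247.]
50 tip [ 581. -110.  127.] [253.8 255.6] [347.5 193.5] ferr [267.5 240.3] wtop [278. 234.]
55 tip [ 580. -115.  134.] [251.7 254.9] [350.1 193.5] ferr [266.4 239.9] wtop [278. 222.]
60 tip [ 578. -119.  141.] [249.7 253.9] [352.6 193.5] ferr [265.4 239.3] wtop [279. 212.]
65 tip [ 577. -123.  148.] [248.  252.7] [354.8 193.3] ferr [264.6 238.6] wtop [279. 203.]
```

View pics/s4.png

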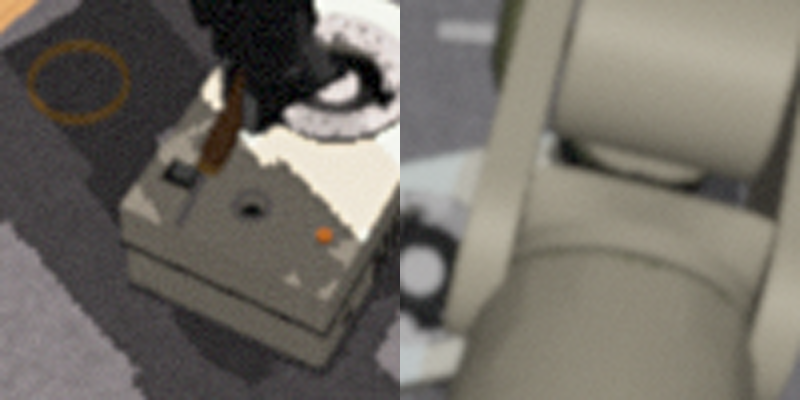

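Request:
send_rows --moves '[[[1.0, 0.1, 0, -0.4, 0, 0.06, 0], [1.0, 0.25, 0, -0.8, 0, 0.15, 0], [1.0, 0.45, 0, -1.0, 0, 0.25, 0], [1.0, 0.65, 0, -1.0, 0, 0.35, 0], [1.0, 0.8, 0, -1.0, 0, 0.43, 0]]]' --grip_force 110

```text
t: 6.75
tcp_pos: [605.4, -32.7, 180.5]
orientation: [3.14, -0.433, 1.27]
ft_force: [0.1, 0.6, -0.9]
opening: 0.162
```

```bash
cat >> h.py <<'E'
def look(name,th,su=None,s=4,h=50):
    """scene crop + wrist frame; tip prediction for stylus tilted th in hand (toward +x tool)"""
    W=get_calibration('wrist');st=sense();f=grab_frame('wrist')[:,:,::-1].copy();S=get_calibration('scene')
    a=grab_frame('scene')[:,:,::-1].copy()
    R=Ro.from_euler('xyz',st['orientation']).as_matrix();x=st['tcp_pos'];g=x-19*R[:,2]
    e=R@np.array([np.sin(th),0,-np.cos(th)]);tip=g-95*e
    print('t',st['t'],'tcp',x.round(1),'ori',st['orientation'].round(3),'open',st['opening'].round(3),'F',st['ft_force'].round(1))
    print('axis',e.round(3),'tip',tip.round(1),'scene px',proj(S,tip).round(1),'wrist px',proj(W,tip).round(1))
    u,v=(proj(S,tip) if su is None else np.array(su)).astype(int)
    u=min(max(u,h),560-h);v=min(max(v,h),420-h)
    c=cv2.resize(a[v-h:v+h,u-h:u+h],(400,400),interpolation=2);print('crop origin',u-h,v-h,'scale',200/h)
    g2=np.zeros((400,400,3),np.uint8);g2[:300]=cv2.resize(f,(400,300),interpolation=cv2.INTER_AREA)
    cv2.imwrite(f'pics/{name}.png',np.hstack([c,g2]));cv2.imwrite(f'pics/{name}w.png',f);cv2.imwrite(f'pics/{name}s.png',a)
    return W,S,st,R,e,tip
E
python3 -c "
from h import *
look('l5',np.radians(25))"
```

```text
Traceback (most recent call last):
  File "h.py", line 30, in look
    print('t',st['t'],'tcp',x.round(1),'ori',st['orientation'].round(3),'open',st['opening'].round(3),'F',st['ft_force'].round(1))
                                                                               ^^^^^^^^^^^^^^^^^^^
AttributeError: 'float' object has no attribute 'round'
```

```bash
sed -i "s/st\['opening'\].round(3)/round(st['opening'],3)/" h.py
python3 -c "
from h import *
look('l5',np.radians(25))"
```

```text
t 6.85 tcp [605.  -33.4 179.7] ori [-3.141 -0.43   1.268] open 0.162 F [ 0.4  0.6 -0.1]
axis [0.002 0.005 1.   ] tip [602.4 -41.5 102. ] scene px [281.8 247.7] wrist px [280.1 282.2]
crop origin 231 197 scale 4.0
```

View pics/l5.png

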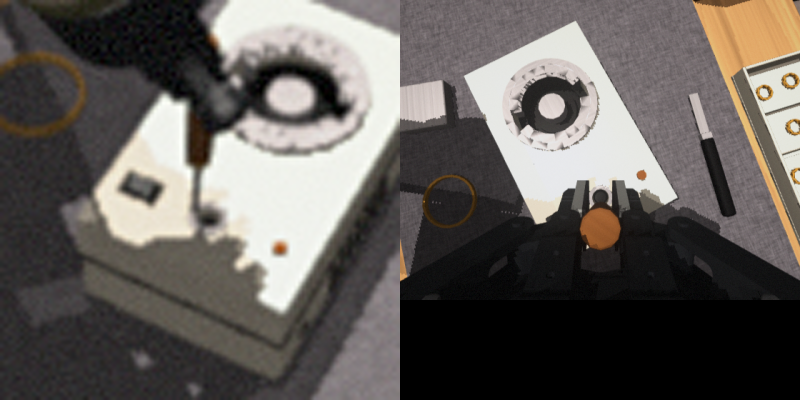

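Run:
```python
from h import *
S=get_calibration('scene')
a=cv2.imread('pics/l5s.png');crop(a,255,210,310,265,10,'l5z')
for P in ([602.6,-41,102],[602.6,-41,147],[602.6,-41,152],[603,-39.4,84],[603,-39.4,79]):print(P,((proj(S,P)-[255,210]+.5)*10).round(0))
```

```text
[602.6, -41, 102] [275. 381.]
[602.6, -41, 147] [279. 258.]
[602.6, -41, 152] [279. 244.]
[603, -39.4, 84] [280. 425.]
[603, -39.4, 79] [279. 438.]
```

View pics/l5z.png

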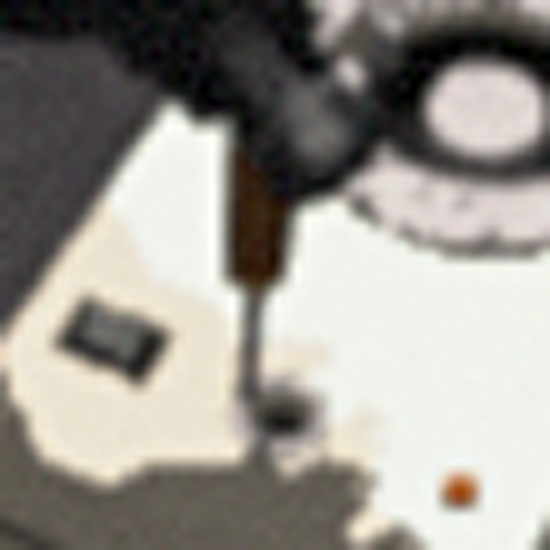

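Run:
```python
from h import *
a=cv2.imread('pics/l5w.png');crop(a,200,240,360,400,4,'l5wz')
W=get_calibration('wrist');g=np.array([602.6,-41,197.])
ax=np.array([np.cos(1.271),np.sin(1.271),0])
for off in(0,-5,-10):
  for dz in (0,-5):
    print(off,dz,[((proj(W,g+off*ax+[0,0,k+dz])-[200,240])*4).round(0).tolist() for k in(45,-45,-50,-95)])
print('reset',((proj(W,[603,-39.4,79])-[200,240])*4))
```

```text
0 0 [[317.0, 293.0], [319.0, 193.0], [319.0, 191.0], [320.0, 171.0]]
0 -5 [[317.0, 283.0], [319.0, 191.0], [319.0, 188.0], [320.0, 169.0]]
-5 0 [[317.0, 374.0], [319.0, 235.0], [319.0, 231.0], [320.0, 203.0]]
-5 -5 [[317.0, 360.0], [319.0, 231.0], [319.0, 227.0], [320.0, 201.0]]
-10 0 [[317.0, 457.0], [319.0, 276.0], [319.0, 271.0], [320.0, 236.0]]
-10 -5 [[318.0, 438.0], [319.0, 271.0], [319.0, 266.0], [320.0, 233.0]]
reset [319.3832009  153.92307321]
```

View pics/l5wz.png

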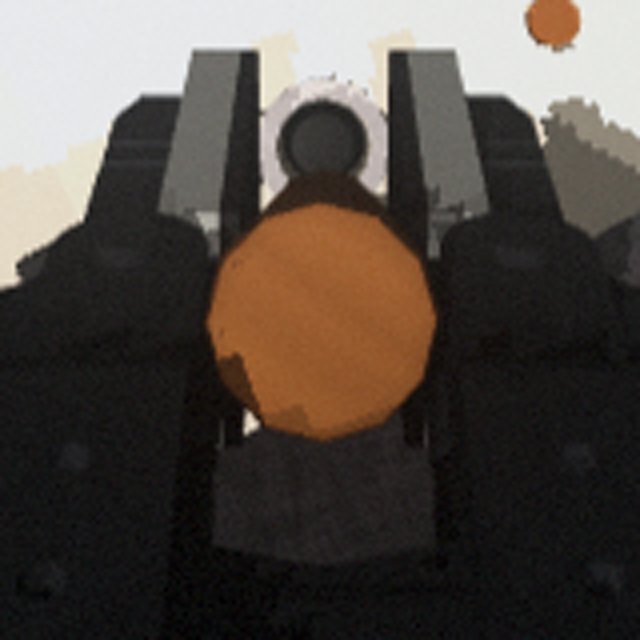

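Request:
send_rows --moves '[[[1.0, 0.15, 0, 0.07, 0, 0.01, 0], [1.0, 0.3, 0, 0.14, 0, 0.02, 0], [1.0, 0.42, 0, 0.19, 0, 0.03, 0], [1.0, 0.52, 0, 0.24, 0, 0.035, 0], [1.0, 0.52, 0, 0.24, 0, 0.035, 0]]]'

```text
t: 7.58
tcp_pos: [607.0, -26.2, 180.0]
orientation: [-3.141, -0.465, 1.271]
ft_force: [0.0, 0.1, -0.7]
opening: 0.159
```

Run:
```python
from h import *
W,S,st,R,e,tip=look('l6',np.radians(27))
a=cv2.imread('pics/l6s.png');b=cv2.imread('pics/l6w.png')
z1=cv2.resize(a[210:265,255:310],(400,400),interpolation=2);z2=cv2.resize(b[220:380,200:360],(400,400),interpolation=2)
cv2.imwrite('pics/l6z.png',np.hstack([z1,z2]))
print(((proj(S,tip)-[255,210]+.5)*400/55).round(0),((proj(S,[603.2,-38.9,84])-[255,210]+.5)*400/55).round(0))
```

```text
t 7.575 tcp [607.  -26.2 180. ] ori [-3.141 -0.465  1.271] open 0.159 F [ 0.   0.1 -0.7]
axis [0.002 0.006 1.   ] tip [604.3 -34.9 102. ] scene px [284.4 246.3] wrist px [280.1 287.5]
crop origin 234 196 scale 4.0
[217. 268.] [205. 308.]
```

View pics/l6z.png

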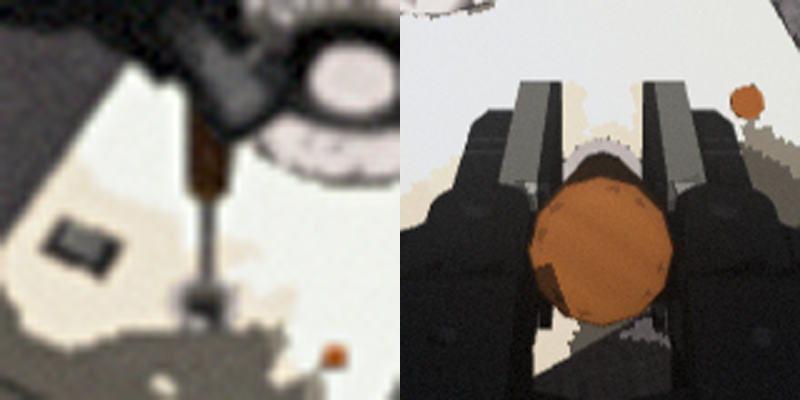

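Request:
send_rows --moves '[[[1.0, -0.27, 0, 0.54, 0, 0, 0], [1.0, -0.45, 0, 0.89, 0, 0, 0], [1.0, -0.58, 0, 1.16, 0, 0, 0], [1.0, -0.67, 0, 1.34, 0, 0, 0], [1.0, -0.76, 0, 1.52, 0, 0, 0]]]'

```text
t: 8.3
tcp_pos: [607.1, -26.3, 163.0]
orientation: [3.141, -0.465, 1.271]
ft_force: [0.7, -0.3, -1.4]
opening: 0.163
```

Run:
```python
from h import *
W,S,st,R,e,tip=look('l7',np.radians(27))
a=cv2.imread('pics/l7s.png');b=cv2.imread('pics/l7w.png')
z1=cv2.resize(a[210:265,255:310],(400,400),interpolation=2);z2=cv2.resize(b[220:380,200:360],(400,400),interpolation=2)
cv2.imwrite('pics/l7z.png',np.hstack([z1,z2]))
```

```text
t 8.3 tcp [607.1 -26.3 163. ] ori [ 3.141 -0.465  1.271] open 0.163 F [ 0.7 -0.3 -1.4]
axis [0.002 0.006 1.   ] tip [604.4 -35.   85. ] scene px [284.2 250.8] wrist px [280.1 287.5]
crop origin 234 200 scale 4.0
```

View pics/l7z.png

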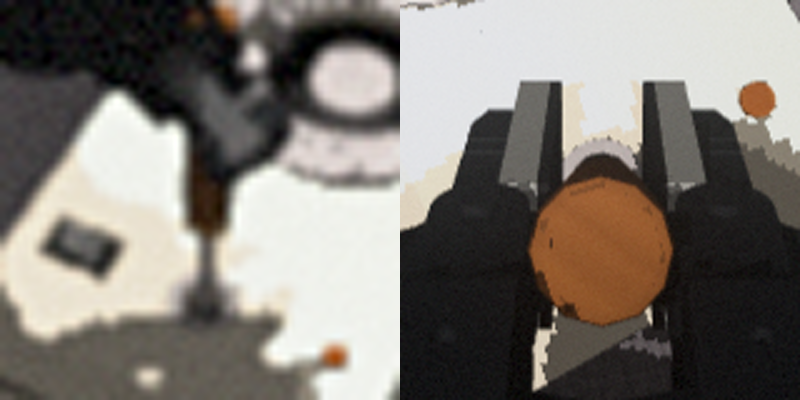

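Request:
send_rows --moves '[[[1.0, -0.09, 0, 0.18, 0, 0, 0], [1.0, -0.13, 0, 0.27, 0, 0, 0], [1.0, -0.18, 0, 0.36, 0, 0, 0], [1.0, -0.22, 0, 0.45, 0, 0, 0], [1.0, -0.22, 0, 0.45, 0, 0, 0]]]'

```text
t: 9.02
tcp_pos: [607.1, -26.2, 158.2]
orientation: [3.141, -0.465, 1.271]
ft_force: [-1.1, -0.6, 2.1]
opening: 0.163
```

Request:
send_rows --moves '[[[1.0, -0.07, 0, 0.13, 0, 0, 0], [1.0, -0.11, 0, 0.22, 0, 0, 0], [1.0, -0.16, 0, 0.31, 0, 0, 0], [1.0, -0.2, 0, 0.4, 0, 0, 0], [1.0, -0.2, 0, 0.4, 0, 0, 0]]]'

```text
t: 9.65
tcp_pos: [607.5, -26.1, 155.4]
orientation: [3.139, -0.466, 1.272]
ft_force: [-3.0, 0.0, 13.6]
opening: 0.162
```

Run:
```python
from h import *
W,S,st,R,e,tip=look('l8',np.radians(27));st=sense();print(st['ft_force'])
a=cv2.imread('pics/l8s.png');b=cv2.imread('pics/l8w.png')
z1=cv2.resize(a[210:265,255:310],(400,400),interpolation=2);z2=cv2.resize(b[220:380,200:360],(400,400),interpolation=2)
cv2.imwrite('pics/l8z.png',np.hstack([z1,z2]))
```

```text
t 9.65 tcp [607.5 -26.1 155.4] ori [ 3.139 -0.466  1.272] open 0.162 F [-3.   0.  13.6]
axis [-0.     0.006  1.   ] tip [605.  -34.8  77.3] scene px [284.4 252.9] wrist px [280.1 287.5]
crop origin 234 202 scale 4.0
[-3.59837375 -0.2467516  13.20754616]
```

View pics/l8z.png

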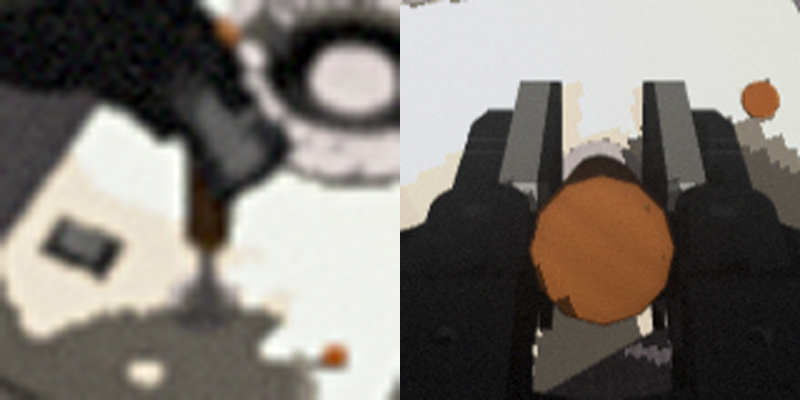

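Request:
send_rows --moves '[[[1.0, 0.1, 0, -0.2, 0, 0, 0], [1.0, 0.4, 0, -0.8, 0, 0, 0], [1.0, 0.85, 0, -1.7, 0, 0, 0], [1.0, 1.3, 0, -2.6, 0, 0, 0], [1.0, 1.6, 0, -3.2, 0, 0, 0]]]'

```text
t: 10.38
tcp_pos: [607.2, -26.3, 190.2]
orientation: [3.141, -0.465, 1.271]
ft_force: [-1.0, 1.0, -0.4]
opening: 0.155
```

Run:
```python
from h import *
W,S,st,R,e,tip=look('l9',np.radians(27))
a=cv2.imread('pics/l9s.png');b=cv2.imread('pics/l9w.png')
z1=cv2.resize(a[210:265,255:310],(400,400),interpolation=2);z2=cv2.resize(b[220:380,200:360],(400,400),interpolation=2)
cv2.imwrite('pics/l9z.png',np.hstack([z1,z2]))
```

```text
t 10.375 tcp [607.2 -26.3 190.2] ori [ 3.141 -0.465  1.271] open 0.155 F [-1.   1.  -0.4]
axis [0.001 0.006 1.   ] tip [604.5 -35.1 112.2] scene px [284.5 243.7] wrist px [280.2 287.5]
crop origin 234 193 scale 4.0
```

View pics/l9z.png

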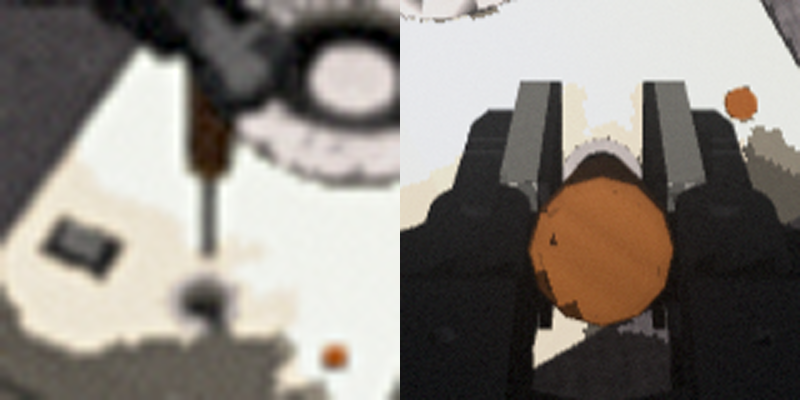

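Request:
send_rows --moves '[[[1.0, -0.45, 0, -1.34, 0, 0, 0], [1.0, -2.01, 0, -3.8, 0, 0, 0], [1.0, -4.91, 0, -6.94, 0, 0, 0], [1.0, -8.71, 0, -9.4, 0, 0, 0], [1.0, -12.73, 0, -11.41, 0, 0, 0]]]'

```text
t: 11.1
tcp_pos: [557.6, -185.8, 235.2]
orientation: [3.14, -0.464, 1.271]
ft_force: [-0.3, 0.2, -0.6]
opening: 0.161
```

Request:
send_rows --moves '[[[1.0, -4.02, 0, -2.02, 0, 0, 0], [1.0, -8.05, 0, -4.03, 0, 0, 0], [1.0, -11.62, 0, -5.82, 0, 0, 0], [1.0, -14.3, 0, -7.17, 0, 0, 0], [1.0, -15.65, 0, -7.84, 0, 0, 0]]]'

```text
t: 11.72
tcp_pos: [505.7, -352.8, 234.1]
orientation: [-3.141, -0.465, 1.269]
ft_force: [0.1, -0.2, -0.4]
opening: 0.162
```

Run:
```python
from h import *
W,S,st,R,e,tip=look('la',np.radians(27),su=(160,310))
print(proj(S,[499.1,-374.1,50]),proj(S,[511,-326,107]))
a=cv2.imread('pics/las.png');b=cv2.imread('pics/law.png')
z1=cv2.resize(a[260:360,110:210],(400,400),interpolation=2);z2=cv2.resize(b[0:400,80:480],(400,400),interpolation=2)
cv2.imwrite('pics/laz.png',np.hstack([z1,z2]))
```

```text
t 11.725 tcp [ 505.7 -352.8  234.1] ori [-3.141 -0.465  1.269] open 0.162 F [ 0.1 -0.2 -0.4]
axis [0.002 0.006 1.   ] tip [ 503.  -361.4  156.1] scene px [132.8 309.9] wrist px [280.1 287.5]
crop origin 110 260 scale 4.0
[138.09953175 338.78207576] [155.07686503 312.02976771]
```

View pics/laz.png

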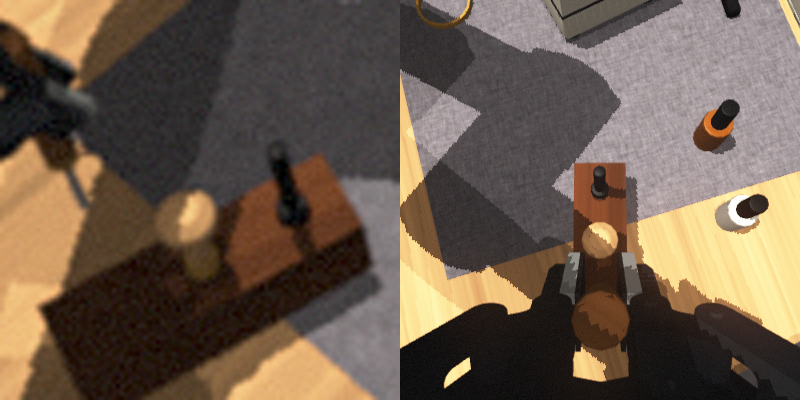

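Request:
send_rows --moves '[[[1.0, -0.7, 0, 0.3, 0, 0, 0], [1.0, -1.8, 0, 2.2, 0, 0, 0], [1.0, -3.2, 0, 4.5, 0, 0, 0], [1.0, -4.26, 0, 6.25, 0, 0, 0], [1.0, -4.26, 0, 6.25, 0, 0, 0]]]'

```text
t: 12.45
tcp_pos: [503.5, -359.9, 157.9]
orientation: [-3.139, -0.467, 1.27]
ft_force: [0.1, 0.3, -0.5]
opening: 0.158
```

Run:
```python
from h import *
W,S,st,R,e,tip=look('lb',np.radians(27),su=(140,330))
a=cv2.imread('pics/lbs.png');b=cv2.imread('pics/lbw.png')
print('hole pred',((proj(S,[499.1,-374.1,50])-[110,300]+.5)*8).round(0),'tip',((proj(S,tip-3.5*np.array([.295,.955,0]))-[110,300]+.5)*8).round())
z1=cv2.resize(a[300:350,110:160],(400,400),interpolation=2);z2=cv2.resize(b[180:380,180:380],(400,400),interpolation=2)
cv2.imwrite('pics/lbz.png',np.hstack([z1,z2]))
```

```text
t 12.45 tcp [ 503.5 -359.9  157.9] ori [-3.139 -0.467  1.27 ] open 0.158 F [ 0.1  0.3 -0.5]
axis [0.004 0.004 1.   ] tip [ 500.6 -368.4   79.9] scene px [137.7 330.5] wrist px [280.1 287.5]
crop origin 90 280 scale 4.0
hole pred [229. 314.] tip [212. 255.]
```

View pics/lbz.png

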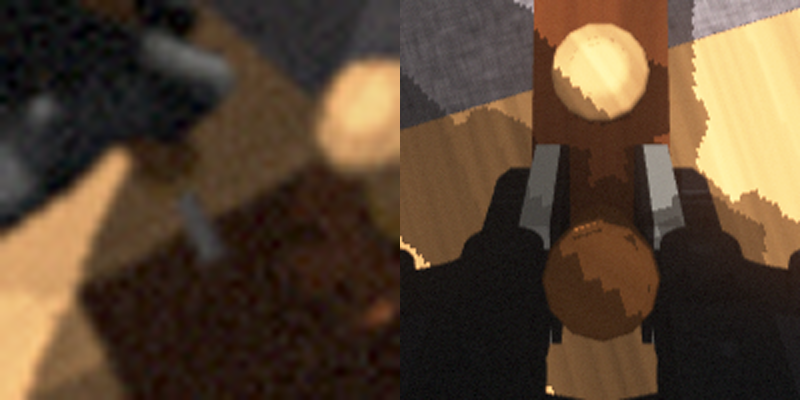

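Request:
send_rows --moves '[[[1.0, -0.21, 0, -0.11, 0, 0, 0], [1.0, -0.89, 0, 1.23, 0, 0, 0], [1.0, -1.34, 0, 2.13, 0, 0, 0], [1.0, -1.7, 0, 2.84, 0, 0, 0], [1.0, -2.01, 0, 3.47, 0, 0, 0]]]'

```text
t: 13.18
tcp_pos: [502.9, -362.9, 118.6]
orientation: [-3.141, -0.465, 1.271]
ft_force: [0.4, 0.1, -0.9]
opening: 0.162
```

Run:
```python
from h import *
W,S,st,R,e,tip=look('lc',np.radians(27),su=(140,330))
a=cv2.imread('pics/lcs.png');b=cv2.imread('pics/lcw.png')
z1=cv2.resize(a[300:350,110:160],(400,400),interpolation=2);z2=cv2.resize(b[180:380,180:380],(400,400),interpolation=2)
cv2.imwrite('pics/lcz.png',np.clip(np.hstack([z1,z2])*1.8,0,255).astype(np.uint8))
```

```text
t 13.175 tcp [ 502.9 -362.9  118.6] ori [-3.141 -0.465  1.271] open 0.162 F [ 0.4  0.1 -0.9]
axis [0.002 0.006 1.   ] tip [ 500.2 -371.6   40.5] scene px [140.4 340.3] wrist px [280.1 287.5]
crop origin 90 280 scale 4.0
```

View pics/lcz.png

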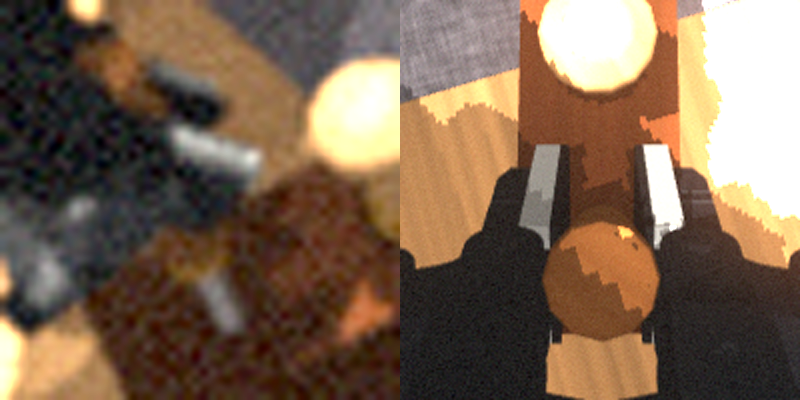

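Request:
send_rows --moves '[[[1.0, -0.45, 0, 0.89, 0, 0, 0], [1.0, -0.81, 0, 1.61, 0, 0, 0], [1.0, -1.12, 0, 2.24, 0, 0, 0], [1.0, -1.34, 0, 2.68, 0, 0, 0], [1.0, -1.48, 0, 2.95, 0, 0, 0]]]'

```text
t: 13.9
tcp_pos: [502.9, -362.9, 85.9]
orientation: [-3.142, -0.465, 1.271]
ft_force: [-0.8, 0.6, 11.9]
opening: 0.159
```

Run:
```python
from h import *
W,S,st,R,e,tip=look('ld',np.radians(27),su=(140,330))
a=cv2.imread('pics/lds.png');b=cv2.imread('pics/ldw.png')
z1=cv2.resize(a[300:350,110:160],(400,400),interpolation=2);z2=cv2.resize(b[180:380,180:380],(400,400),interpolation=2)
cv2.imwrite('pics/ldz.png',np.clip(np.hstack([z1,z2])*1.8,0,255).astype(np.uint8))
```

```text
t 13.9 tcp [ 502.9 -362.9   85.9] ori [-3.142 -0.465  1.271] open 0.159 F [-0.8  0.6 11.9]
axis [0.002 0.006 1.   ] tip [ 500.2 -371.6    7.9] scene px [143.6 347.1] wrist px [280.1 287.5]
crop origin 90 280 scale 4.0
```

View pics/ldz.png

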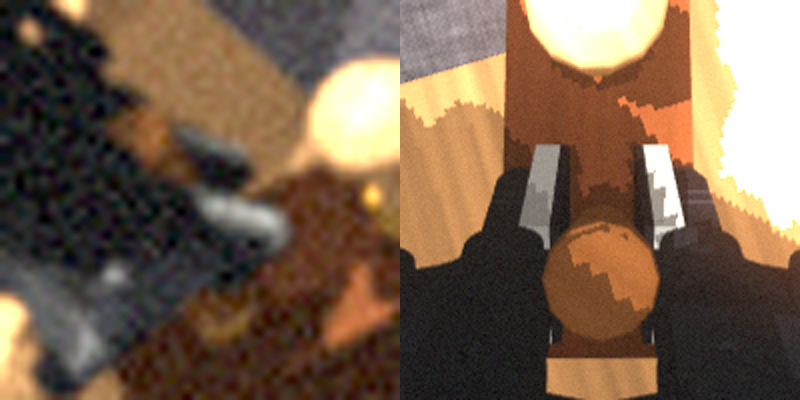

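Request:
send_rows --moves '[[[4.0, 0, 0, 0, 0, 0, 0], [4.0, 0, 0, 0, 0, 0, 0], [4.0, 0, 0, 0, 0, 0, 0], [4.0, 0.45, 0, -0.89, 0, 0, 0], [4.0, 1.12, 0, -2.24, 0, 0, 0]]]'

```text
t: 14.62
tcp_pos: [502.9, -363.0, 112.1]
orientation: [-3.141, -0.465, 1.271]
ft_force: [-1.2, -0.3, 0.9]
opening: 0.465
```

Request:
send_rows --moves '[[[4.0, 1.34, 0, -2.7, 0, 0, 0], [4.0, 2.7, 0, -5.4, 0, 0, 0], [4.0, 4.0, 0, -8.0, 0, 0, 0], [4.0, 4.9, 0, -9.8, 0, 0, 0], [4.0, 4.9, 0, -9.8, 0, 0, 0]]]'

```text
t: 15.25
tcp_pos: [503.2, -363.5, 223.0]
orientation: [3.138, -0.462, 1.273]
ft_force: [-0.1, -0.4, -0.0]
opening: 0.47
```

Run:
```python
from h import *
W,S,st,R,e,tip=look('le',np.radians(27),su=(150,320))
print(st['joint_positions'])
```

```text
t 15.25 tcp [ 503.2 -363.5  223. ] ori [ 3.138 -0.462  1.273] open 0.47 F [-0.1 -0.4 -0. ]
axis [-0.001  0.009  1.   ] tip [ 500.7 -372.5  145. ] scene px [128.6 316.2] wrist px [280.1 287.5]
crop origin 100 270 scale 4.0
[-0.96458853  0.65616591  1.06355441  0.36434848  1.70828158 -0.66763313]
```

View pics/le.png

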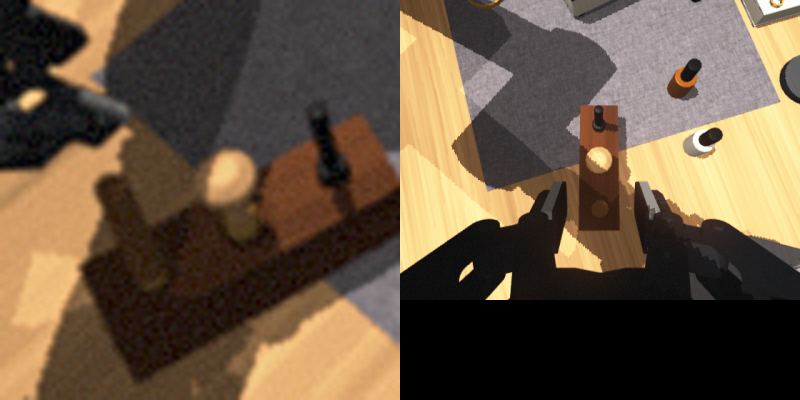

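```bash
cat >> h.py <<'E'
def down(yaw): return Ro.from_euler('xyz',[np.pi,0,yaw])
def rel(p0,R0,p1,R1,n=5):
    for k in range(1,n+1):
        f=k/n; p=R0.inv().apply((np.asarray(p1,float)-p0)*f)/10; r=(R0.inv()*R1).as_rotvec()*f
        print(np.round(p,2).tolist(),np.round(r,3).tolist())
E
python3 - <<'E'
from h import *
P=[np.array([502.9,-363,227.]),np.array([480,-130,240.]),np.array([455,120,235.]),np.array([432.3,366,200.])]
Rr=[Ro.from_euler('xyz',[np.pi,-.465,1.271]),down(1.85),down(2.45),down(3.02)]
for i in range(3): rel(P[i],Rr[i],P[i+1],Rr[i+1]);print()
E
```

```text
[3.98, -1.81, 1.7] [0.027, -0.09, -0.114]
[7.95, -3.63, 3.41] [0.054, -0.181, -0.227]
[11.93, -5.44, 5.11] [0.081, -0.271, -0.341]
[15.9, -7.26, 6.81] [0.108, -0.361, -0.455]
[19.88, -9.07, 8.52] [0.135, -0.452, -0.568]

[4.94, 0.9, 0.1] [0.0, 0.0, -0.12]
[9.89, 1.79, 0.2] [0.0, 0.0, -0.24]
[14.83, 2.69, 0.3] [0.0, 0.0, -0.36]
[19.78, 3.59, 0.4] [0.0, 0.0, -0.48]
[24.72, 4.49, 0.5] [0.0, 0.0, -0.6]

[3.49, 3.5, 0.7] [0.0, 0.0, -0.114]
[6.97, 7.0, 1.4] [0.0, 0.0, -0.228]
[10.46, 10.5, 2.1] [0.0, 0.0, -0.342]
[13.95, 14.0, 2.8] [0.0, 0.0, -0.456]
[17.44, 17.5, 3.5] [0.0, 0.0, -0.57]
```

Request:
send_rows --moves '[[[5.0, 3.98, -1.81, 1.7, 0.027, -0.09, -0.114], [6.0, 7.95, -3.63, 3.41, 0.054, -0.181, -0.227], [7.0, 11.93, -5.44, 5.11, 0.081, -0.271, -0.341], [8.5, 15.9, -7.26, 6.81, 0.108, -0.361, -0.455], [8.5, 19.88, -9.07, 8.52, 0.135, -0.452, -0.568]]]'

```text
t: 15.98
tcp_pos: [479.4, -128.5, 233.2]
orientation: [-3.14, 0.002, 1.853]
ft_force: [1.3, -0.3, -0.5]
opening: 0.998
```

Request:
send_rows --moves '[[[8.5, 4.94, 0.9, 0.1, 0, 0, -0.12], [8.5, 9.89, 1.79, 0.2, 0, 0, -0.24], [8.5, 14.83, 2.69, 0.3, 0, 0, -0.36], [8.5, 19.78, 3.59, 0.4, 0, 0, -0.48], [8.5, 24.72, 4.49, 0.5, 0, 0, -0.6]]]'

```text
t: 16.6
tcp_pos: [454.4, 121.5, 228.0]
orientation: [-3.14, -0.001, 2.453]
ft_force: [1.5, -1.1, -0.0]
opening: 0.996
```

Request:
send_rows --moves '[[[8.5, 3.49, 3.5, 0.7, 0, 0, -0.114], [8.5, 6.97, 7.0, 1.4, 0, 0, -0.228], [8.5, 10.46, 10.5, 2.1, 0, 0, -0.342], [8.5, 13.95, 14.0, 2.8, 0, 0, -0.456], [8.5, 17.44, 17.5, 3.5, 0, 0, -0.57]]]'

```text
t: 17.23
tcp_pos: [431.8, 367.4, 192.6]
orientation: [-3.14, -0.002, 3.023]
ft_force: [0.0, 0.1, 0.7]
opening: 0.999
```

Run:
```python
from h import *
s=sense();W=get_calibration('wrist');f=grab_frame('wrist')[:,:,::-1].copy();cv2.imwrite('pics/cw.png',f)
print(s['t'],s['tcp_pos'],s['orientation'],s['joint_positions']);print(proj(W,[432.3,366,92]))
np.savez('cw.npz',**{k:W[k] for k in W})
```

```text
17.225 [431.82211741 367.38892089 192.56177122] [-3.14038581e+00 -1.76760324e-03  3.02346466e+00] [ 4.98338822e-01  4.36935361e-01  1.42404448e+00  3.88579048e-05
  1.28275279e+00 -9.54341652e-01]
[279.22802117 208.11550759]
```

View pics/cw.png

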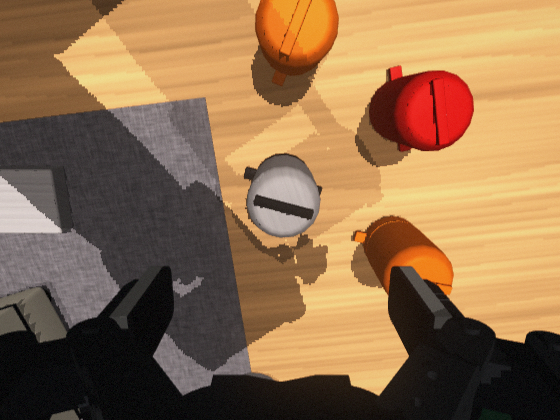

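Run:
```python
from h import *
d=np.load('cw.npz');W={k:d[k] for k in d}
im=cv2.imread('pics/cw.png');g=cv2.cvtColor(im,cv2.COLOR_BGR2GRAY)
sub=g[180:235,248:320];m=(sub<70).astype(np.uint8)
n,l,st,c=cv2.connectedComponentsWithStats(m);i=1+np.argmax([ (st[k,4] if 20<c[k][0]<52 and 15<c[k][1]<45 else 0) for k in range(1,n)])
ys,xs=np.where(l==i);pts=np.array([plane(W,x+248,y+180,92)[:2] for x,y in zip(xs,ys)])
r=cv2.minAreaRect(pts.astype(np.float32));mu=pts.mean(0);ev=np.linalg.eigh(np.cov((pts-mu).T))[1][:,1]
print('rib',r,mu,np.degrees(np.arctan2(ev[1],ev[0])),len(xs))
for u,v,n in((425,275,'or2'),(434,111,'red'),(297,25,'or1')):
    p=plane(W,u,v,90);print(n,p.round(0),np.linalg.norm(p[:2]-r[0]).round(0),np.degrees(np.arctan2(p[1]-r[0][1],p[0]-r[0][0])).round(0))
# lugs of cup
crop(im,230,140,340,250,5,'cwz')
```

```text
rib ((432.0245056152344, 368.5865478515625), (42.02968215942383, 7.544161319732666), 67.9612808227539) [431.81899762 368.64051338] 67.97422683400538 590
or2 [496. 466.  90.] 117.0 57.0
red [380. 473.  90.] 117.0 117.0
or1 [319. 390.  90.] 115.0 169.0
```

View pics/cwz.png

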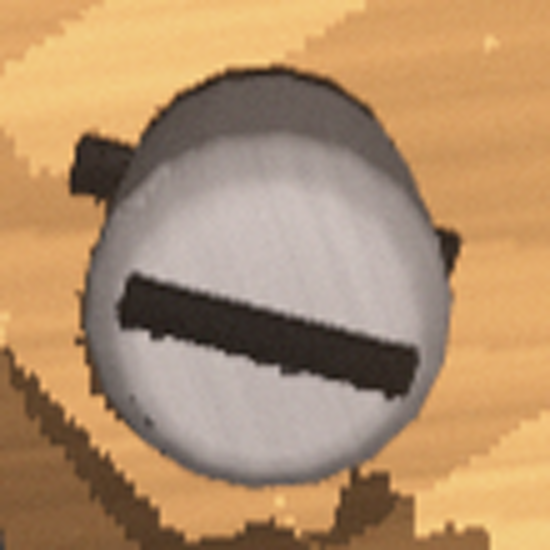

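Request:
send_rows --moves '[[[8.5, 0, 0.05, 3.0, 0, 0, 0], [8.5, 0, 0.1, 7.0, 0, 0, 0], [8.5, 0, 0.1, 11.0, 0, 0, 0], [8.5, 0, 0.1, 14.5, 0, 0, 0], [8.5, 0, 0.1, 16.2, 0, 0, 0]]]'

```text
t: 17.9
tcp_pos: [431.5, 366.3, 29.4]
orientation: [-3.139, -0.004, 3.019]
ft_force: [0.4, -0.1, 0.4]
opening: 0.993
```

Request:
send_rows --moves '[[[7.0, 0, 0, 0, 0, 0, 0], [5.0, 0, 0, 0, 0, 0, 0], [5.0, 0, 0, 0, 0, 0, 0], [5.0, 0, 0, 0, 0, 0, 0], [5.0, 0, 0, 0, 0, 0, 0]]]' --grip_force 90

```text
t: 18.52
tcp_pos: [433.5, 367.5, 33.5]
orientation: [3.14, 0.002, 3.02]
ft_force: [-0.3, 0.6, 6.9]
opening: 0.614
```

Run:
```python
from h import *
s=sense();f=grab_frame('wrist')[:,:,::-1].copy();cv2.imwrite('pics/cx.png',f);print(s['tcp_pos'],s['orientation'],s['opening']*85.4,s['ft_force'])
```

```text
[433.53133519 367.54305629  33.4640675 ] [3.13975321e+00 2.29058083e-03 3.01961856e+00] 52.409390000328195 [-0.32927959  0.59957121  6.87173243]
```

View pics/cx.png

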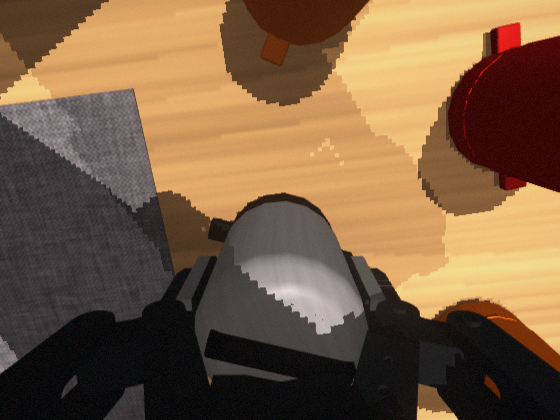

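Request:
send_rows --moves '[[[5.0, 0, 0, -1.0, 0, 0, 0], [5.0, 0, 0, -3.5, 0, 0, 0], [5.0, 0, 0, -6.5, 0, 0, 0], [5.0, 0, 0, -9.5, 0, 0, 0], [5.0, 0, 0, -12.0, 0, 0, 0]]]'

```text
t: 19.2
tcp_pos: [432.6, 366.9, 153.5]
orientation: [3.141, 0.0, 3.019]
ft_force: [1.0, -0.2, -2.1]
opening: 0.615
```

Run:
```python
from h import *
s=sense();W=get_calibration('wrist');f=grab_frame('wrist')[:,:,::-1].copy();cv2.imwrite('pics/cy.png',f);print(s['tcp_pos'],s['orientation'],s['opening']*85.4,s['ft_force'])
x=s['tcp_pos'];th=np.radians(68.0);
for zz in (58.5,62): print([proj(W,x+[k*np.cos(th)*21,k*np.sin(th)*21,zz]).round(0) for k in(-1,0,1)])
rel(np.array([431.5,366.5,149.5]),down(3.02),[584.4,63.9,149.5],down(2.009),8)
```

```text
[432.5616877  366.8705663  153.51960743] [3.14141554e+00 1.40914307e-04 3.01949890e+00] 52.50330244678652 [ 1.03456295 -0.18033929 -2.11291361]
[array([207., 351.]), array([282., 368.]), array([355., 384.])]
[array([204., 360.]), array([282., 377.]), array([358., 394.])]
[-2.36, -3.52, -0.0] [0.0, -0.0, 0.126]
[-4.71, -7.05, -0.0] [0.0, -0.0, 0.253]
[-7.07, -10.57, -0.0] [0.0, -0.0, 0.379]
[-9.42, -14.09, -0.0] [0.0, -0.0, 0.506]
[-11.78, -17.61, -0.0] [0.0, -0.0, 0.632]
[-14.14, -21.14, -0.0] [0.0, -0.0, 0.758]
[-16.49, -24.66, -0.0] [0.0, -0.0, 0.885]
[-18.85, -28.18, -0.0] [0.0, -0.0, 1.011]
```

View pics/cy.png

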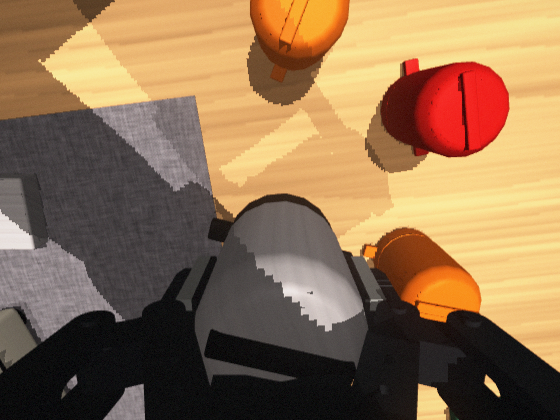

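```bash
cat >> h.py <<'E'
def rib(W,im,x,zo,box):
    g=cv2.cvtColor(im,cv2.COLOR_BGR2GRAY);x0,y0,x1,y1=box
    m=(g[y0:y1,x0:x1]<45).astype(np.uint8)
    n,l,st,c=cv2.connectedComponentsWithStats(m);return m,n,l,st,c
E
python3 - <<'E'
from h import *
s=sense();W=get_calibration('wrist');x=s['tcp_pos'];print(x,s['ft_force'])
im=cv2.imread('pics/cy.png');crop(im,180,310,380,400,4,'cyz')
g=cv2.cvtColor(im,cv2.COLOR_BGR2GRAY)
for c in(240,260,280,300,320,340): print(c,g[320:390,c].tolist()[::3])
E
```

```text
[433.68276649 367.56328701 156.68702554] [1.06280743 0.67282719 2.30817427]
240 [78, 80, 79, 79, 79, 80, 16, 16, 14, 13, 12, 12, 9, 15, 9, 58, 75, 76, 54, 18, 14, 14, 14, 13]
260 [78, 76, 78, 74, 76, 78, 78, 66, 16, 10, 19, 11, 11, 16, 10, 12, 13, 75, 77, 49, 14, 13, 16, 6]
280 [80, 80, 78, 79, 81, 77, 78, 79, 75, 16, 14, 13, 18, 13, 19, 12, 12, 10, 58, 76, 77, 15, 15, 11]
300 [80, 82, 81, 81, 80, 79, 79, 77, 75, 75, 66, 21, 17, 22, 16, 16, 12, 12, 10, 9, 22, 16, 13, 12]
320 [204, 202, 81, 80, 79, 78, 77, 80, 76, 75, 78, 76, 24, 17, 14, 14, 12, 15, 15, 22, 11, 11, 8, 17]
340 [201, 80, 81, 75, 83, 77, 79, 74, 76, 76, 74, 75, 77, 77, 18, 13, 17, 8, 10, 14, 17, 13, 14, 8]
```

View pics/cyz.png

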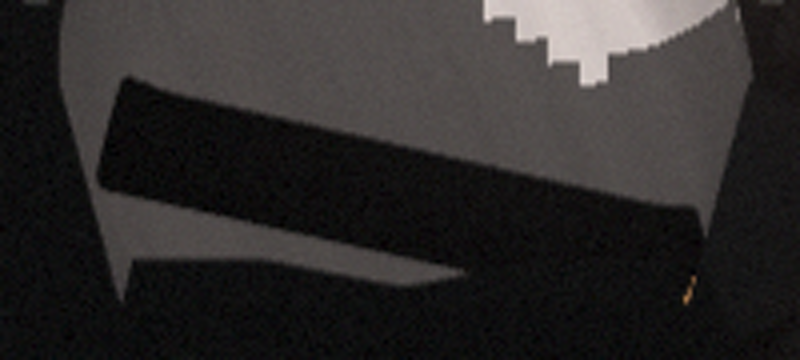

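Request:
send_rows --moves '[[[5.0, -1.49, -2.27, 0, 0, 0, 0.081], [5.0, -3.73, -5.66, 0, 0, 0, 0.202], [5.0, -6.52, -9.91, 0, 0, 0, 0.354], [5.0, -9.32, -14.16, 0, 0, 0, 0.506], [5.0, -12.12, -18.41, 0, 0, 0, 0.657]]]'

```text
t: 19.88
tcp_pos: [530.8, 167.9, 151.5]
orientation: [-3.141, -0.001, 2.358]
ft_force: [1.2, -0.0, -2.3]
opening: 0.618
```

Request:
send_rows --moves '[[[5.0, -3.92, -1.35, 0, 0, 0, 0.124], [5.0, -7.29, -2.52, 0, 0, 0, 0.23], [5.0, -9.86, -3.41, 0, 0, 0, 0.312], [5.0, -11.21, -3.87, 0, 0, 0, 0.354], [5.0, -11.21, -3.87, 0, 0, 0, 0.354]]]'

```text
t: 20.5
tcp_pos: [583.0, 62.9, 151.4]
orientation: [-3.141, -0.0, 2.008]
ft_force: [0.3, 0.2, -2.4]
opening: 0.614
```

Run:
```python
from h import *
for n in('wrist','scene'):
    s=sense();W=get_calibration(n);f=grab_frame(n)[:,:,::-1].copy();cv2.imwrite(f'pics/cz{n}.png',f);print(s['tcp_pos'],s['orientation'],s['opening']*85.4,s['ft_force'],proj(W,[584.4,63.9,90]))
```

```text
[582.99821728  62.922835   151.42982718] [-3.14061139e+00 -4.77651473e-04  2.00829972e+00] 52.45998982214981 [ 0.25056686  0.17595503 -2.41795081] [283.49506716 224.53207622]
[582.76287814  63.67466215 151.50713774] [-3.14069082e+00 -6.74216029e-04  2.00958882e+00] 52.535438709484026 [-0.44472399 -0.38221846 -1.77317815] [304.00222374 218.86731257]
```

View pics/czwrist.png

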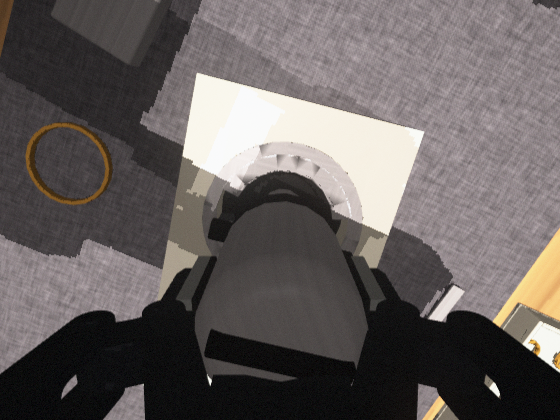

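Run:
```python
from h import *
a=cv2.imread('pics/czwrist.png');b=cv2.imread('pics/czscene.png')
z1=cv2.resize(a[130:260,190:375],(740,520),interpolation=2);cv2.imwrite('pics/czz.png',np.clip(z1*1.2,0,255).astype(np.uint8))
crop(b,255,150,345,240,6,'czs')
```

```text
(no output)
```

View pics/czz.png

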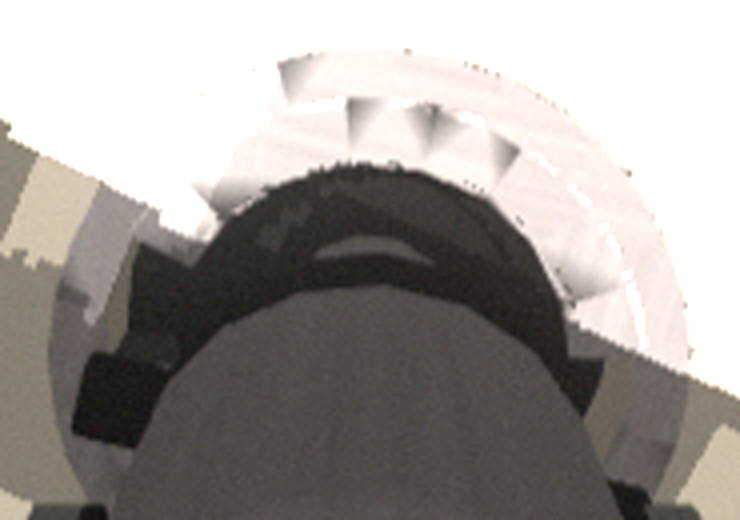

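View pics/czs.png

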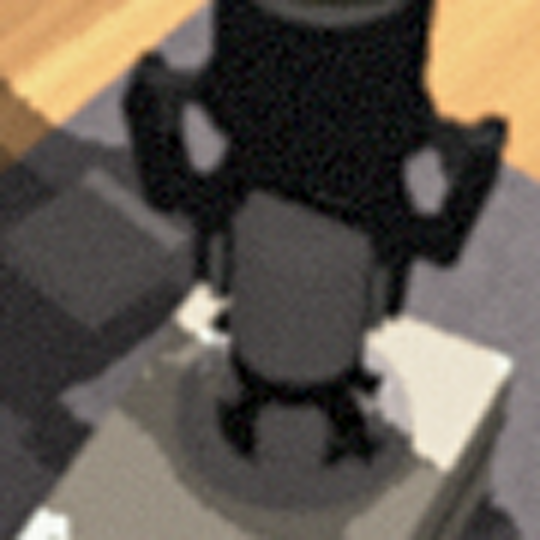

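Run:
```python
from h import *
W=get_calibration('wrist');S=get_calibration('scene');s=sense();x=s['tcp_pos'];print(x,s['orientation'])
P=np.array([plane(W,u/4+190-.4,v/4+130-.4,90)[:2] for u,v in((50,350),(688,330),(410,50),(60,440),(630,170),(540,95),(52,310))])
A=np.c_[2*P,np.ones(len(P))];c=np.linalg.lstsq(A,(P**2).sum(1),rcond=None)[0];print('collar',c[:2],'r',np.sqrt(c[2]+c[0]**2+c[1]**2))
yaw=2.0085
for off in (37,34):
  for a in (10.1,):
    t=np.radians(a);e=np.array([np.cos(t),np.sin(t),0]);n=np.array([-e[1],e[0],0])
    for sg in(1,-1):
        print(off,sg,[((proj(W,x+[0,0,-off+6]+sg*36*e+k*5*n)-[190,130]+.4)*4).round(0).tolist() for k in(-1,1)])
    print('foot bottom in scene crop',[((proj(S,x+[0,0,-off]+sg*36*e)-[255,150]+.4)*6).round(0).tolist() for sg in(1,-1)],'gap',[((proj(S,[584.4,63.9,90]+sg*36*e)-[255,150]+.4)*6).round(0).tolist() for sg in(1,-1)])
    print('gap wrist',[((proj(W,[584.4,63.9,90]+sg*36*e)-[190,130]+.4)*4).round(0).tolist() for sg in(1,-1)])
```

```text
[582.67402488  64.02085934 151.6211324 ] [-3.14078284e+00 -5.28241724e-04  2.01020896e+00]
collar [582.70028416  65.73634267] r 46.99403399498567
37 1 [[623.0, 561.0], [647.0, 492.0]]
37 -1 [[78.0, 425.0], [95.0, 352.0]]
foot bottom in scene crop [[380.0, 409.0], [215.0, 338.0]] gap [[378.0, 451.0], [216.0, 381.0]]
gap wrist [[608.0, 446.0], [136.0, 326.0]]
34 1 [[627.0, 572.0], [651.0, 502.0]]
34 -1 [[74.0, 434.0], [91.0, 360.0]]
foot bottom in scene crop [[380.0, 404.0], [215.0, 333.0]] gap [[378.0, 451.0], [216.0, 381.0]]
gap wrist [[608.0, 446.0], [136.0, 326.0]]
```

Request:
send_rows --moves '[[[5.0, 0.05, 0.05, 0.5, 0, 0, 0], [5.0, 0.09, 0.1, 1.2, 0, 0, 0], [5.0, 0.09, 0.1, 1.9, 0, 0, 0], [5.0, 0.09, 0.1, 2.3, 0, 0, 0], [5.0, 0.09, 0.1, 2.4, 0, 0, 0]]]'

```text
t: 21.22
tcp_pos: [583.5, 64.4, 127.3]
orientation: [-3.141, -0.0, 2.008]
ft_force: [0.5, 0.2, -1.8]
opening: 0.614
```

Run:
```python
from h import *
for n in('wrist','scene'):
    s=sense();W=get_calibration(n);f=grab_frame(n)[:,:,::-1].copy();cv2.imwrite(f'pics/d1{n}.png',f);print(s['tcp_pos'],s['orientation'],s['ft_force'])
a=cv2.imread('pics/d1wrist.png');b=cv2.imread('pics/d1scene.png')
z1=cv2.resize(a[130:310,190:380],(422,400),interpolation=2)
z2=cv2.resize(b[170:245,265:340],(378,400),interpolation=2)
cv2.imwrite('pics/d1z.png',np.clip(np.hstack([z1,z2])*1.4,0,255).astype(np.uint8))
```

```text
[583.51208111  64.37463079 127.34235008] [-3.14062267e+00 -3.42775236e-04  2.00846795e+00] [ 0.54607407  0.16235049 -1.81725775]
[583.59045591  64.38388522 127.46679711] [-3.14087724e+00 -2.06873562e-04  2.00849532e+00] [-0.18406617  0.91838044 -2.00003305]
```

View pics/d1z.png

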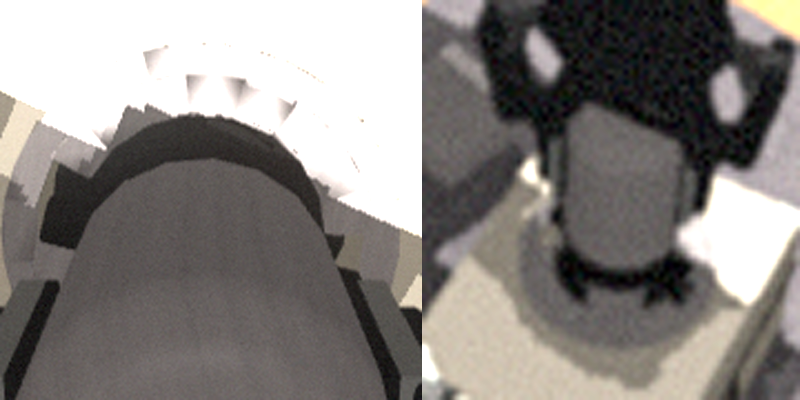

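Request:
send_rows --moves '[[[5.0, 0.04, 0, 0.2, 0, 0, 0], [5.0, 0.05, 0, 0.4, 0, 0, 0], [5.0, 0.05, 0, 0.65, 0, 0, 0], [5.0, 0.05, 0, 0.85, 0, 0, 0], [5.0, 0.05, 0, 0.95, 0, 0, 0]]]'

```text
t: 21.95
tcp_pos: [583.4, 64.8, 118.0]
orientation: [-3.141, -0.0, 2.008]
ft_force: [-0.4, 0.3, -1.7]
opening: 0.615
```

Request:
send_rows --moves '[[[5.0, 0, 0, 0.15, 0, 0, 0], [5.0, 0, 0, 0.3, 0, 0, 0], [5.0, 0, 0, 0.45, 0, 0, 0], [5.0, 0, 0, 0.55, 0, 0, 0], [5.0, 0, 0, 0.55, 0, 0, 0]]]'

```text
t: 22.58
tcp_pos: [583.4, 64.9, 112.9]
orientation: [-3.141, -0.0, 2.008]
ft_force: [-1.2, -0.8, 0.9]
opening: 0.615
```

Request:
send_rows --moves '[[[5.0, 0, 0, 0.2, 0, 0, 0], [5.0, 0, 0, 0.4, 0, 0, 0], [5.0, 0, 0, 0.55, 0, 0, 0], [5.0, 0, 0, 0.65, 0, 0, 0], [5.0, 0, 0, 0.65, 0, 0, 0]]]'

```text
t: 23.2
tcp_pos: [583.5, 64.9, 106.4]
orientation: [-3.141, 0.0, 2.008]
ft_force: [-1.5, -0.4, 5.3]
opening: 0.614
```

Run:
```python
from h import *
for n in('wrist','scene'):
    s=sense();W=get_calibration(n);f=grab_frame(n)[:,:,::-1].copy();cv2.imwrite(f'pics/d2{n}.png',f);print(s['tcp_pos'],s['orientation'],s['ft_force'],s['wrist_torque'])
a=cv2.imread('pics/d2wrist.png');b=cv2.imread('pics/d2scene.png')
z1=cv2.resize(a[130:400,190:380],(281,400),interpolation=2)
z2=cv2.resize(b[170:245,265:340],(400,400),interpolation=2)
cv2.imwrite('pics/d2z.png',np.clip(np.hstack([z1,z2])*1.4,0,255).astype(np.uint8))
```

```text
[583.48423656  64.85026892 106.40995976] [-3.14137690e+00  8.21731201e-05  2.00847625e+00] [-1.47057557 -0.42779211  5.29289857] [-0.02970654  0.46072393  0.004297  ]
[583.48431913  64.82084539 106.42235649] [-3.14134908e+00  6.95014769e-05  2.00842828e+00] [-1.74402386 -0.03246145  4.95967265] [-0.00342676  0.43246199  0.03925567]
```

View pics/d2z.png

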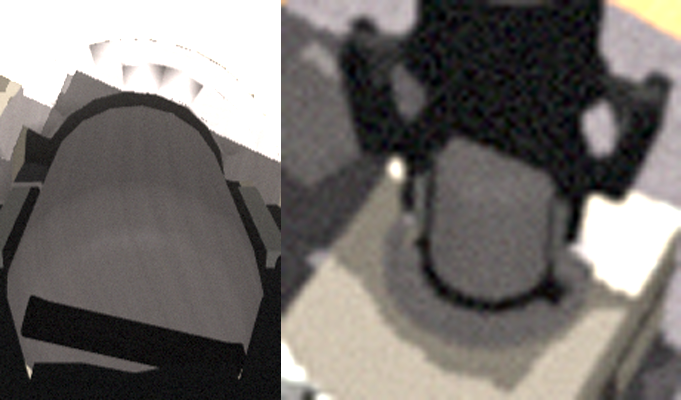

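Request:
send_rows --moves '[[[5.0, 0, 0, 0.12, 0, 0, 0], [5.0, 0, 0, 0.25, 0, 0, 0], [5.0, 0, 0, 0.25, 0, 0, 0.06], [5.0, 0, 0, 0.25, 0, 0, 0.15], [5.0, 0, 0, 0.25, 0, 0, 0.25]]]' --grip_force 110

```text
t: 23.92
tcp_pos: [583.8, 64.4, 104.3]
orientation: [3.141, 0.001, 1.756]
ft_force: [-1.0, -2.3, 7.7]
opening: 0.614
```

Run:
```python
from h import *
s=sense();print(s['tcp_pos'],s['orientation'],s['ft_force'],s['wrist_torque'],s['joint_positions'])
```

```text
[583.84643509  64.38931855 104.29444956] [3.14093393e+00 1.28912781e-03 1.75566760e+00] [-1.04141417 -2.33644072  7.65343066] [-0.51017025  0.38888037  0.10361364] [-8.90006980e-02  5.69470006e-01  1.46110858e+00 -1.18667847e-03
  1.11003151e+00 -2.73345279e-01]
```

Request:
send_rows --moves '[[[5.0, 0, 0, -0.03, 0, 0, 0.12], [5.0, 0, 0, -0.05, 0, 0, 0.24], [5.0, 0, 0, -0.05, 0, 0, 0.36], [5.0, 0, 0, -0.05, 0, 0, 0.48], [5.0, 0, 0, -0.05, 0, 0, 0.6]]]'

```text
t: 24.55
tcp_pos: [583.3, 64.1, 104.4]
orientation: [-3.142, 0.002, 1.155]
ft_force: [-5.0, -3.3, 4.8]
opening: 0.61
```

Run:
```python
from h import *
s=sense();f=grab_frame('wrist')[:,:,::-1].copy();cv2.imwrite('pics/d3.png',f);s=sense();print(s['tcp_pos'],s['orientation'],s['ft_force'],s['wrist_torque'],s['joint_positions'][5])
crop(f,180,130,380,400,2,'d3z')
```

```text
[583.33707386  64.12368561 104.38018555] [-3.14155643e+00  1.74923981e-03  1.14982593e+00] [-3.35929004 -3.36944724  4.85571931] [-0.65881676  0.60648188  0.11715605] 0.33250049213039445
```

View pics/d3z.png

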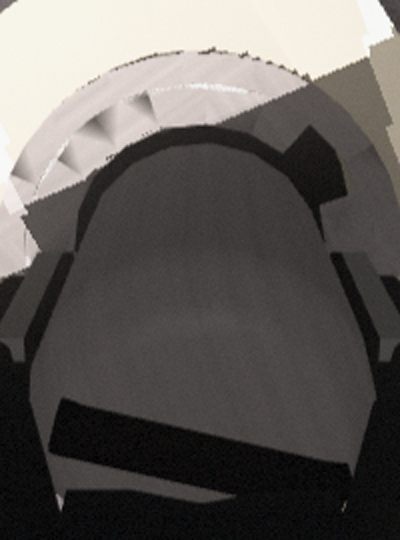

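Request:
send_rows --moves '[[[5.0, 0, 0, 0.03, 0, 0, 0.12], [5.0, 0, 0, 0.03, 0, 0, 0.24], [5.0, 0, 0, 0.03, 0, 0, 0.36], [5.0, 0, 0, 0.03, 0, 0, 0.46], [5.0, 0, 0, 0.03, 0, 0, 0.53]]]'

```text
t: 25.22
tcp_pos: [583.0, 64.2, 104.2]
orientation: [3.141, 0.002, 0.626]
ft_force: [-6.0, -3.2, 7.9]
opening: 0.611
```

Run:
```python
from h import *
s=sense();print(s['tcp_pos'],s['orientation'],s['ft_force'],s['wrist_torque'],s['joint_positions'][5])
```

```text
[582.96042118  64.21649667 104.24949418] [3.14146167e+00 2.28487069e-03 6.26422098e-01] [-5.96889529 -3.15342157  7.90374712] [-0.5762747   1.13158703  0.22685441] 0.8559646598401545
```

Request:
send_rows --moves '[[[5.0, 0, 0, 0, 0, 0, 0.03], [5.0, 0, 0, 0, 0, 0, 0.06], [5.0, 0, 0, 0, 0, 0, 0.09], [5.0, 0, 0, 0, 0, 0, 0.11], [5.0, 0, 0, 0, 0, 0, 0.11]]]'

```text
t: 25.85
tcp_pos: [582.5, 64.2, 104.2]
orientation: [3.141, 0.004, 0.521]
ft_force: [-8.7, -4.1, 9.9]
opening: 0.614
```

Run:
```python
from h import *
s=sense();f=grab_frame('wrist')[:,:,::-1].copy();cv2.imwrite('pics/d4.png',f);s=sense();print(s['tcp_pos'],s['orientation'],s['ft_force'],s['wrist_torque'],s['joint_positions'][5],s['joint_torque'][5])
crop(f,180,130,380,400,2,'d4z')
```

```text
[582.50274476  64.23004172 104.22499383] [3.14121571 0.00372616 0.52145504] [-8.87048238 -3.78364146  8.99130556] [-0.65999372  1.58148732  1.254205  ] 0.9616769157033186 1.2958168610930443
```

View pics/d4z.png

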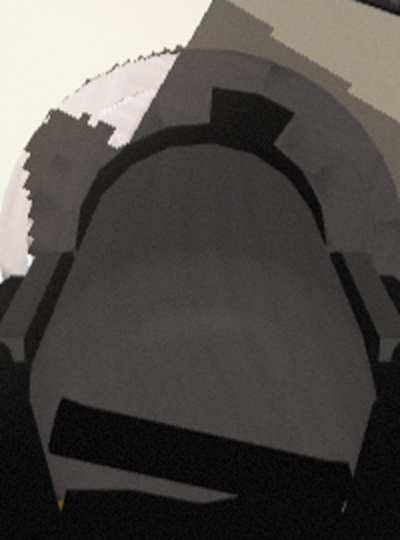

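Request:
send_rows --moves '[[[5.0, 0, 0, 0, 0, 0, -0.005], [5.0, 0, 0, 0, 0, 0, -0.005], [5.0, 0, 0, 0, 0, 0, -0.005], [5.0, 0, 0, 0, 0, 0, -0.005], [5.0, 0, 0, 0, 0, 0, -0.005]]]'

```text
t: 26.52
tcp_pos: [582.5, 64.2, 104.2]
orientation: [3.141, 0.004, 0.526]
ft_force: [-8.1, -3.5, 9.3]
opening: 0.616
```

Run:
```python
from h import *
a=grab_frame('scene')[:,:,::-1].copy();f=grab_frame('wrist')[:,:,::-1].copy();s=sense();print(s['t'],s['tcp_pos'],s['orientation'],s['ft_force'],s['wrist_torque'],s['opening'])
g=np.zeros((420,373,3),np.uint8);g[:280]=cv2.resize(f,(373,280))
cv2.imwrite('pics/e.png',np.hstack([a[:,100:500],g]))
```

```text
26.625 [582.49413882  64.23310736 104.19514914] [3.1414061  0.00366405 0.52586594] [-7.4812644  -3.55367386  8.96252923] [-0.59590682  1.55693711  1.02027247] 0.6141655862320717
```

View pics/e.png

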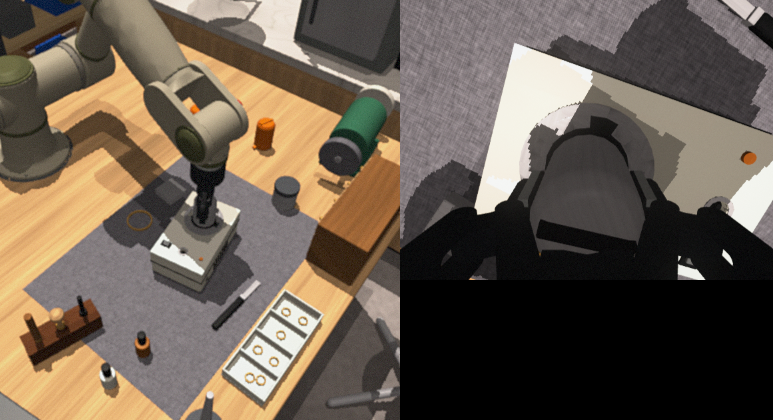

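```bash
python3 -c "
from station import robot
print(robot.finish_job())"
```

```text
the job is handed in; nothing more can be done
None
```

I completed all three steps in the order asked and handed the job in at about 26.6 s. The arm is still gripping the cup and holding it against the stop; the hand-in gave no verdict.

- **Reset button:** I pressed it with the stylus point until the vertical force read about 13 N. It needs 4.6 N to go fully down. There is no direct readout of the button's travel.
- **Stylus:** It is back in its own hole with the ferrule seated, and I let go of it. Afterwards its top was within about 1 px of where it started in the scene picture.
- **Cup:** I set it in the collar and pushed it about 9 mm down, judging from force and height. I then turned it clockwise about 1.48 rad, until the wrist torque jumped from 0.23 to about 1.0–1.25 N m, which is the stop. The rib in the wrist picture showed no slip in the grip.

**Things that disagreed or went wrong:**
- **Stylus tilt:** On the way out the stylus tilted about 27° in the grip. The likely cause is that I carried it too low and its point clipped the file's handle. I tilted the hand to bring it upright before pressing. On later pictures the file and graver still stand in their holes.
- **Cup grip height:** The pictures put the TCP about 37 mm above the cup's underside, but first contact with the drive plate suggested about 33.5 mm. I therefore set the depth by force.
- **Side load:** About 8 N of sideways force remains on the held cup, well under the 40 N limit.

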